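# Set a box under the marking pointer on a crank-wound screw jack

### The arm

A 6-joint arm with a two-finger parallel gripper is mounted at the origin on a cart in front of the work surface, level with it; the furniture and walls round the work are solid. World frame = base frame: x ahead of the robot, y to its left, z up, the work surface at z = 0. Lengths are in m, angles in rad, forces in N, time in s.
With the tool pointing down it reaches from about 0.35 to 0.975 m from the base axis. Payload 4.9 kg.
Tool frame: the origin (TCP) lies at the very end of the fingers, on their centre line; the grasp point (between the pads) lies 19 mm behind it; z points along the fingers, y is the line along which they close (so a half turn about z gives the same grasp; the last joint's range is limited). The gripper opens to 85 mm and grips with 20 to 120 N. Pads are 22 mm wide; open, the fingers measure 114 mm over their backs; the gripper's body (76 mm by 85 mm) begins 54 mm behind the grasp point. The pads swing forward as they close: fully open they stand 13 mm farther back than shut.
Start: joints at [1.099, 0.053, 1.613, -0, 1.476, -0.119], TCP at [0.216, 0.586, 0.231] pointing down, gripper open.
Joint ranges: [-3.01, 3.01], [-1.01, 2.22], [0.06, 2.58], [-1.02, 4.17], [0.09, 2.62], [-3.14, 3.14]. Speed limits (rad/s): [2.57, 2.57, 3.14, 3.14, 3.14, 3.14].

### API

Orientations are given as a unit quaternion [w, x, y, z].
In Python, from plant import state, optics, ticket, nets gives the robot as it stands. The module is installed in compiled form; this text tells all that it offers.
- The arm moves only by the shell command python3 -m inch 'ROWS' [OPENING]. ROWS is JSON, a list of rows, each an object of numbers: "dx", "dy", "dz": the shift along the tool's x, y, z as a fraction of full scale; "rx", "ry", "rz": the turn, a rotation vector about the tool's x, y, z as a fraction of full scale. In form: [{"dx": .., "dy": .., "dz": .., "rx": .., "ry": .., "rz": ..}, ...]. A call has 1 to 5 rows; each row is the pose to reach, as a shift and turn from the pose commanded when the call began, along the tool's axes at that moment; what a row does not reach only later rows make up. Full scale, the value 1, is 0.8 m for a shift and 1.5 rad for a turn. A row lasts 1/10 s, in which the tool goes at most 50 mm and 8.59 degrees, less where a joint would pass 70% of its speed; a pose out of reach is approached as far as the arm can. A call with a number of a shift or a turn outside -1 to 1 is refused whole. A call with a gripper value outside its range is refused whole. OPENING is the opening, from -1 (shut) to 1 (fully open), set as the call begins (- or left out, the last holds). The fingers move at their own pace and stop on an object; the grip force is fixed at half the most. Time passes only in rows, so rows that repeat a pose let the fingers close. It gives the time, the measured TCP pose, the force, the opening and the grip force at its end, in the units of the state.
- state(): the state, without advancing time (a new reading comes with each control period).
- optics.grab_frame(name): name is "scene" or "top"; returns the picture (384x512x3 uint8, red, green, blue); there is no depth.
- optics.camera_info(name): a dict with "fx", "fy", "cx", "cy" (pixels), "k1" (the pictures are not rectified: a ray, as slopes to the right and down, at radius r is drawn at 1 + k1 r^2 times it, then the intrinsics apply), "R" (3x3) and "t" (3): a world point X has camera coordinates R X + t. Camera axes: x right, y down, z forward; pixel columns grow to the right and rows downward; lengths in m; the calibration is good to about 2 mm. A picture is of the moment at which its call begins. camera_info takes no time and is no camera call.
- ticket.job_done(): hands the job in; it is judged then, once.
Trained networks look in the newest picture that a camera, given by its name, has taken for a name from the list of things; names that differ only in an ending like _2 or _b are one class to them, and where a whole thing is asked for, a point or a joint stands for the part that bears it (a point fixed in the world has none). Each returns a list of dicts, best first, with "confidence" (0 to 1); they miss things now and then, are a little off and sometimes report something else, mostly with a low value. They report only what shows in the picture. A call takes as long as a camera call.
- nets.boxes_of(camera, name): "bbox" ([centre column, centre row, width, height] in pixels, round what is visible of it).
- nets.outline_of(camera, name): "pixels" (384x512 bool, what is visible of it) and "bbox" ([centre column, centre row, width, height] in pixels, round what is visible of it).
The state is a dict: "time": time; "joint_pos": joint angles; "joint_vel": joint speeds; "joint_efforts": joint torques, N m; "tool_pos": TCP position; "tool_rot": TCP orientation; "contact_force": force on the tool from outside, world axes, zero at the start; "ft_torque": the same for the moment, N m; "gripper_width": opening from 0.0 (shut) to 1.0 (fully open); "grasp_force": force on a finger pad.
Only numpy, scipy, OpenCV 4.12 (cv2) and the standard library are available. Lean on these libraries where they do the work, as an engineer would, in place of code of your own. Each camera call takes 0.05 s, during which the arm holds its last target. There are 200 camera calls.

### The job

Get the green box ready for marking its lid: first set it squarely in the middle of the screw jack's table, then fit the loose crank handle fully down on the jack's square shaft and wind with it until the top of the box is level with the tip of the red pointer. Leave the crank seated on the shaft, let go of everything, do not shift the pointer, and do not push about or knock over the other things on the desk.

Things in the scene. Friction and masses are not known exactly. Their poses are not given: they have to be found in the camera images.
- green_box: Small closed green plastic box, 57 (its x) x 97 (its y) x 28 mm high, 150 g, loose. Origin: centre of its underside; z up. Its lid is fixed. Pick it across the 57 mm (along its x).
- table_top (a point): Centre of the upper face of the jack's aluminium table, a plate 116 (x) x 80 (y) x 8 mm that rises and sinks but does not turn. z up; x points from the table towards the pointer's post. The box lies along the plate when its long y axis is parallel to the plate's long x axis.
- jack: Screw jack, bolted down; axes as the table's. Origin: under the middle of its blue base, 110 (x) x 270 (y) x 14 mm. The table's centre is 85 mm from it along +y, the drive shaft 85 mm along -y in a 64 x 64 mm gearbox 36 mm high. The steel gauge post (diameter 10, top 134 mm above the desk) stands 97 mm from the table's centre along +x.
- pointer_tip (a point): Tip of the red horizontal pointer (blade 3 mm thick, 7 mm wide; the point is at mid-thickness), clamped on the gauge post behind the table; it lies 64 mm from the table's centre along the table's +x and points back towards the table. The height of this point is the set height for the top of the box; it varies from 108 to 124 mm above the desk.
- shaft_foot (a point): Point on the axis of the jack's upright drive shaft, at its foot on the round steel shoulder (diameter 34, 40 mm above the desk), 170 mm from the table's centre along the table's -y. The shaft is a 16 mm square, upright for 16 mm above this point, then tapering to a 10 mm square at 24 mm, its top. The frame turns with the shaft; its x and y axes are normal to the flats, z up.
- jack_shaft (a joint): Angle of the drive shaft in rad, growing clockwise as seen from above; clockwise raises the table by 15 mm a turn (2.39 mm a rad). From 0 (table top 60 mm above the desk) to 16.7 (table top 100 mm). It takes about 0.08 N m to turn (1.5 N at the grip) and stays where it is left.
- crank: Loose crank handle, 250 g, standing upright with its socket down. Origin: axis of the hub at its lower face; z up, x along the arm towards the grip. Hub: square steel block 30 x 30 mm (faces normal to x and y), 46 mm high. Arm: 14 mm wide, 14 to 22 mm above the origin. The hub can be pinched across its y faces. At 55 mm an acorn nut under the arm reaches down to the origin's level.
- crank_mouth (a point): Centre of the socket's mouth in the hub's lower face (same point and axes as the crank's origin). The socket is 18.4 x 18.4 mm square, 30 mm deep from below, sides parallel to x and y: it fits on the shaft in four positions with 1.2 mm play a side (about 9 degrees of slack each way); seated, the hub's lower face lies on the shaft's shoulder.
- grip_mid (a point): Middle of the crank's red upright grip, a round sleeve of diameter 18 mm that spins freely on its pin, from 25 to 67 mm above the crank's lower face; this point is 48 mm above it, at 55 mm from the hub's axis. It circles round the shaft, so it can be held without turning the hand; hold it firmly, a light pinch slips off.
- loupe: Black eye loupe, diameter 33, 30 mm high, bystander, loose. Origin: centre of its underside.
- solder_spool: Black and white spool, diameter 41, 22 mm high, bystander, loose. Origin: centre of its underside.
- tape_yellow: Roll of yellow tape, diameter 52, 36 mm high, bystander, loose. Origin: centre of its underside.
- side_cutters: Side cutters with blue handles lying flat, 62 (x) x 154 (y) x 13 mm, bystander, loose. Origin: centre of its underside.
- pickle_bottle: White bottle with blue cap, diameter 57, 133 mm high, bystander, loose. Origin: centre of its underside; z up.
- solvent_tin: Upright grey metal tin with a white cap, 47 (x) x 69 (y) x 104 mm, bystander, loose. Origin: centre of its underside; z up.

How it is judged:
By the outcome, as a careful person would: the job done as asked, in the order asked, and still so for the second after the job is handed in, with the robot touching nothing.
It also fails if it takes over 72 s, if anything falls off the work surface, if the arm or the gripper's body presses on something with over 40 N, if the wrist force passes 120 N, or if a joint passes its speed limit or range.

## Working session

There is one attempt and no reset: what is moved stays moved. The work goes in short steps, Python scripts to look and compute and a shell command to move; the robot and the scene stay as the last step left them, time stands still between calls to the robot, and variables do not carry over. Pictures are saved under pics/ and viewed, at most 10 in all, crops included, and the job is handed in when it is done.

```bash
mkdir -p pics
python3 - <<'E'
from plant import state, optics, nets
import cv2,numpy as np
s=state();print({k:np.round(v,3).tolist() for k,v in s.items()})
for c in("scene","top"):
    im=optics.grab_frame(c);cv2.imwrite(f"pics/{c}0.png",im[:,:,::-1]);i=optics.camera_info(c)
    R=np.array(i["R"]);print(c,{k:i[k] for k in("fx","fy","cx","cy","k1")},"pos",-R.T@np.array(i["t"]),R.round(3).tolist())
    for n in("green_box","table_top","jack","crank","grip_mid","loupe","solder_spool","tape_yellow","side_cutters","pickle_bottle","solvent_tin"):
        print(n,[(np.round(d["bbox"],0).tolist(),round(d["confidence"],2)) for d in nets.boxes_of(c,n)[:2]])
E
```

```text
{'time': 0.0, 'joint_pos': [1.099, 0.053, 1.614, 0.0, 1.476, -0.119], 'joint_vel': [0.001, 0.001, -0.001, -0.001, -0.0, -0.001], 'joint_efforts': [0.001, -39.367, -37.018, -0.0, 0.007, -0.0], 'tool_pos': [0.216, 0.586, 0.23], 'tool_rot': [-0.0, 0.175, 0.984, -0.001], 'contact_force': [-0.785, -0.255, -0.105], 'ft_torque': [-0.006, 0.01, -0.017], 'grasp_force': 0.0, 'gripper_width': 0.998}
scene {'fx': 385.07148958374063, 'fy': 385.07148958374063, 'cx': 254.12506323430677, 'cy': 199.54074552536883, 'k1': 0.002691478042717367} pos [ 0.15788644 -0.65515587  0.96482991] [[0.822, -0.569, -0.019], [-0.423, -0.587, -0.69], [0.382, 0.575, -0.723]]
green_box [([307.0, 334.0, 34.0, 43.0], 0.67), ([353.0, 250.0, 28.0, 42.0], 0.37)]
table_top [([240.0, 213.0, 36.0, 29.0], 0.55)]
jack [([254.0, 239.0, 68.0, 81.0], 0.84)]
crank [([179.0, 178.0, 22.0, 21.0], 0.69)]
grip_mid [([168.0, 179.0, 9.0, 10.0], 0.37)]
loupe [([188.0, 215.0, 14.0, 14.0], 0.5)]
solder_spool [([224.0, 158.0, 10.0, 11.0], 0.4), ([237.0, 212.0, 27.0, 24.0], 0.17)]
tape_yellow [([232.0, 277.0, 18.0, 21.0], 0.82)]
side_cutters [([
[... 307 characters left out ...]
9431566809965, 'cy': 188.49754738237485, 'k1': 0.04279006931075718} pos [0.12654997 0.00594869 1.40166314] [[0.039, -0.999, 0.009], [-0.936, -0.039, -0.348], [0.349, 0.005, -0.937]]
green_box [([374.0, 235.0, 32.0, 24.0], 0.69)]
table_top [([247.0, 206.0, 25.0, 36.0], 0.59)]
jack [([273.0, 203.0, 83.0, 71.0], 0.57)]
crank [([159.0, 229.0, 12.0, 29.0], 0.73)]
grip_mid [([196.0, 168.0, 22.0, 20.0], 0.61)]
loupe [([208.0, 246.0, 10.0, 10.0], 0.67)]
solder_spool [([163.0, 175.0, 11.0, 14.0], 0.57)]
tape_yellow [([293.0, 251.0, 19.0, 18.0], 0.46)]
side_cutters [([373.0, 234.0, 32.0, 23.0], 0.57), ([381.0, 180.0, 22.0, 35.0], 0.53)]
pickle_bottle [([196.0, 168.0, 17.0, 21.0], 0.86)]
solvent_tin []
```

View pics/scene0.png

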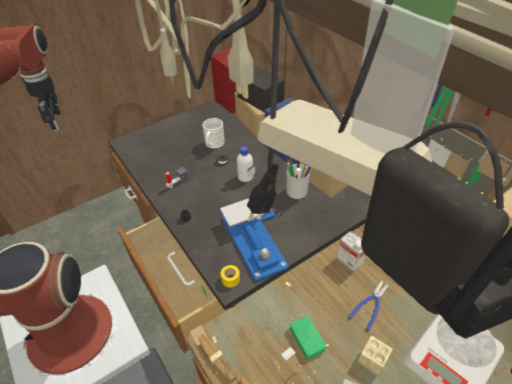

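View pics/top0.png

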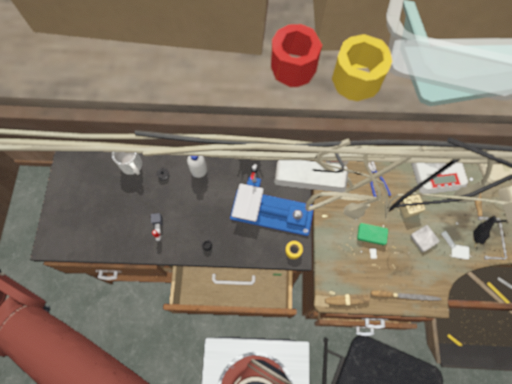

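The scene view shows the green box at (307,336), the jack table at (238,212), the shaft at about (265,255) and the crank at (177,178). The top view shows the box at (373,234), the table at (247,203) and the crank at (157,228). I need enlarged crops next.

Run:
```python
import cv2,numpy as np
t=cv2.imread("pics/top0.png");s=cv2.imread("pics/scene0.png")
def crop(im,x,y,w,h,W,H): return cv2.resize(im[y:y+h,x:x+w],(W,H),interpolation=cv2.INTER_CUBIC)
a=crop(t,220,150,100,75,400,300);b=crop(t,130,205,100,75,400,300)
c=crop(s,205,160,100,120,500,600)
d=crop(s,155,160,75,75,300,300);e=crop(s,280,305,60,60,300,300)
cv2.imwrite("pics/c1.png",np.hstack([c,np.vstack([d,e])]))
f=crop(t,350,210,60,45,400,300)
cv2.imwrite("pics/c2.png",np.vstack([np.hstack([a,b]),np.hstack([f,crop(t,140,150,80,60,400,300)])]))
```

```text
(no output)
```

View pics/c1.png

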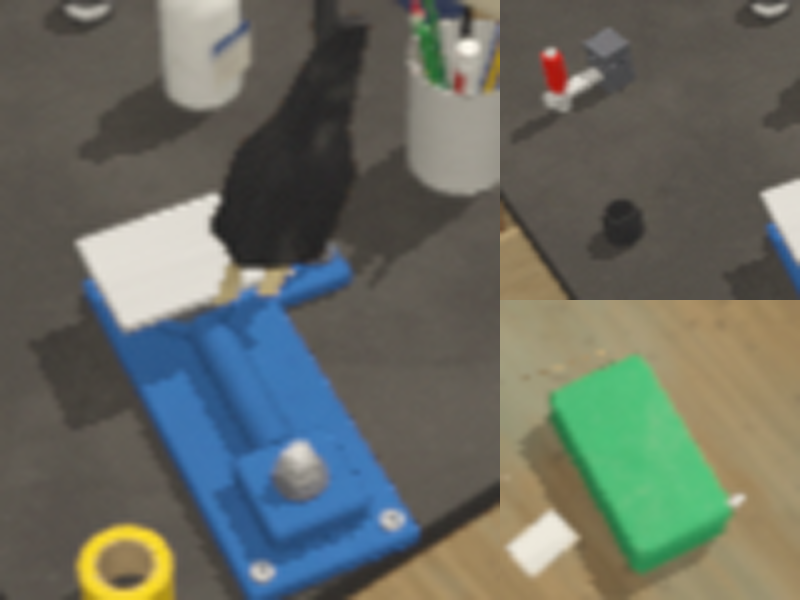

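View pics/c2.png

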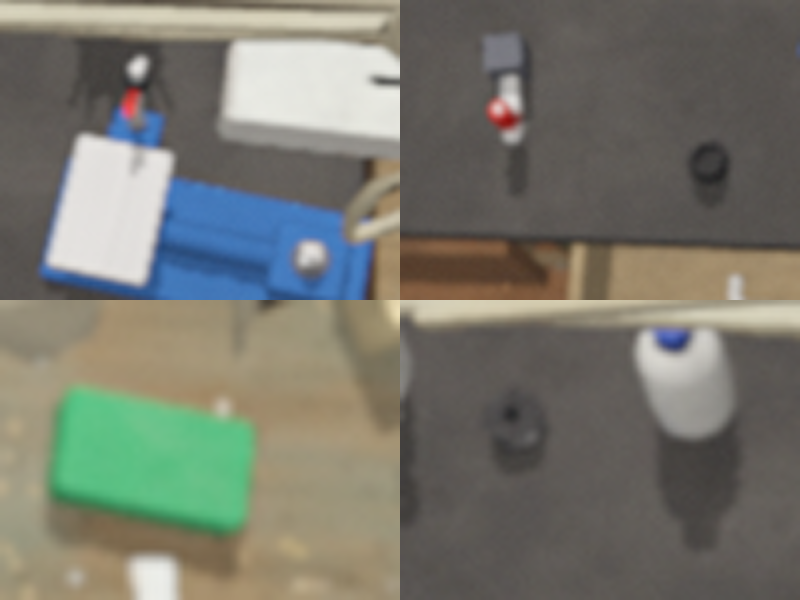

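The crops show the table plate (scene about (220–255, 200–228)), the shaft cap at (265,254) and the crank with its grip at (166,174) and hub at (176,172). The pointer shows only in the top view, near (253,174), because a dark object hides it in the scene view. I'll triangulate next.

```bash
cat > h.py <<'E'
import numpy as np,cv2
from scipy.optimize import least_squares
from plant import state,optics,nets
C={c:optics.camera_info(c) for c in("scene","top")}
def proj(c,X):
    i=C[c];p=np.atleast_2d(X)@np.array(i["R"]).T+np.array(i["t"]);s=p[:,:2]/p[:,2:]
    s=s*(1+i["k1"]*(s**2).sum(1,keepdims=True));return s*[i["fx"],i["fy"]]+[i["cx"],i["cy"]]
def ray(c,px):
    i=C[c];d=(np.array(px,float)-[i["cx"],i["cy"]])/[i["fx"],i["fy"]];s=d.copy()
    for _ in range(8): s=d/(1+i["k1"]*(s@s))
    R=np.array(i["R"]);return -R.T@np.array(i["t"]),R.T@np.append(s,1)
def atz(c,px,z): o,d=ray(c,px);return o+d*(z-o[2])/d[2]
def tri(a,b):
    o,d=ray("top",a);p,e=ray("scene",b);k=np.linalg.lstsq(np.c_[d,-e],p-o,rcond=None)[0]
    u,v=o+k[0]*d,p+k[1]*e;return (u+v)/2,np.linalg.norm(u-v)
def fitpose(pts,obs,x0,z=0):   # obs: list of (cam, idx, px); pose x,y,yaw (z fixed)
    def f(v):
        c,s=np.cos(v[2]),np.sin(v[2]);P=pts@np.array([[c,s,0],[-s,c,0],[0,0,1]])+[v[0],v[1],z]
        return np.concatenate([proj(k,P[j])[0]-px for k,j,px in obs])
    r=least_squares(f,x0,loss="soft_l1");return r.x,r.fun.reshape(-1,2).round(1).tolist()
E
python3 - <<'E'
from h import *
T=lambda x,y,x0,y0,k:(x0+x/k-.5+.5/k,y0+y/k-.5+.5/k)
top=lambda x,y:T(x,y,220,150,4); sc=lambda x,y:T(x,y,205,160,5); cr=lambda x,y:T(x,y,130,205,4)
sr=lambda x,y:T(x,y,155,160,4)
# table corners (plate): local x 58,y 40
P=np.array([[58,40,60],[58,-40,60],[-58,-40,60],[-58,40,60]])/1e3
def R90(): pass
obs=[("top",0,top(78,133)),("top",1,top(176,153)),("top",2,top(149,287)),("top",3,top(46,268)),("scene",3,sc(77,243)),("scene",2,sc(128,332)),("scene",0,sc(222,193))]
import itertools
x0=atz("top",top(111,210),.06);v,r=fitpose(P,obs,[x0[0],x0[1],0]);print("table",v,r)
c,s=np.cos(v[2]),np.sin(v[2]);J=lambda x,y,z:np.array([v[0]+c*x-s*y,v[1]+s*x+c*y,z])
print("shaft exp",J(0,-.17,.064),"proj",proj("top",J(0,-.17,.064)),proj("scene",J(0,-.17,.064)),"obs",top(310,258),sc(302,450), tri(top(308,250),sc(300,443)))
for h in(.108,.116,.124): print("tip",proj("top",J(.064,0,h)),proj("scene",J(.064,0,h)))
print("post",proj("top",J(.097,0,.134)),proj("scene",J(.097,0,.134)),"jack org",J(0,-.085,0))
# crank
print("grip top",tri(cr(500,112),sr(550-500,52)),"hub top",tri(cr(503,53-4),sr(607-500,40)))
print("crank tops z=46,67", atz("top",cr(501,50),.046),atz("top",cr(498,110),.067))
g=lambda x,y:(350+x/(20/3)-.43,210+(y-300)/(20/3)-.43); q=lambda x,y:(280+(x-500)/5-.4,305+(y-300)/5-.4)
B=np.array([[28.5,48.5,28],[28.5,-48.5,28],[-28.5,-48.5,28],[-28.5,48.5,28]])/1e3
b0=atz("top",g(155,455),.028)
for nm,o in (("both",None),("top",0)):
  obs=[("top",0,g(68,388)),("top",1,g(255,418)),("top",2,g(243,525)),("top",3,g(52,492))]
  if o is None: obs+=[("scene",0,q(638,356)),("scene",1,q(727,510)),("scene",2,q(636,560)),("scene",3,q(551,400))]
  print("box",nm,fitpose(B,obs,[b0[0],b0[1],0]))
print("beam",tri((275,183),(262,140)),tri((275,162),(278,104)),tri((347,188),(410,190)))
E
```

```text
table [ 0.57550165  0.04569077 -0.15396743] [[0.1, 1.1], [-1.0, 0.5], [-0.9, -0.3], [0.8, -0.1], [0.1, 0.7], [-0.1, 0.2], [3.9, -1.1]]
shaft exp [ 0.54943048 -0.1222982   0.064     ] proj [[298.24615235 211.41999738]] [[266.43957256 249.45663844]] obs (297.125, 214.125) (265.0, 249.6) (array([ 0.54647371, -0.116871  ,  0.06609412]), np.float64(0.0006603005191499941))
tip [[251.18501626 179.28623757]] [[259.86548933 193.95571635]]
tip [[251.17101329 178.37626641]] [[259.8443145 192.1491807]]
tip [[251.15685492 177.45636725]] [[259.82293433 190.32506728]]
post [[253.15029594 166.9943264 ]] [[269.34110784 184.61714361]] jack org [ 0.56246606 -0.03830371  0.        ]
grip top (array([0.37774468, 0.01615786, 0.36364478]), np.float64(0.033021349624118006)) hub top (array([0.41718896, 0.01651769, 0.35511258]), np.float64(0.040547671756751794))
crank tops z=46,67 [0.5294178  0.01919335 0.046     ] [0.47298709 0.01933428 0.067     ]
box both (array([ 0.49459046, -0.37277466, -0.16932546]), [[-0.3, -0.3], [0.9, 1.2], [0.9, 1.7], [-0.1, 0.5], [0.1, -2.3], [2.4, 0.0], [0.5, 0.0], [-1.7, -2.2]])
box top (array([ 0.49719362, -0.37165143, -0.14026869]), [[-1.0, -0.7], [0.3, -0.1], [0.8, 0.5], [-0.2, 0.1]])
beam (array([ 0.55601122, -0.04206688,  0.38439922]), np.float64(0.06697152758296926)) (array([ 0.58848171, -0.04336551,  0.46658802]), np.float64(0.08752537277952818)) (array([ 0.62632056, -0.30465141,  0.36958416]), np.float64(0.24938170164778578))
```

```bash
cat > fit.py <<'E'
from h import *
from scipy.optimize import minimize
K=4
def boxpts(x0,x1,y0,y1,z0,z1): return np.array([[x,y,z] for x in(x0,x1) for y in(y0,y1) for z in(z0,z1)])/1e3
def place(P,v): 
    c,s=np.cos(v[2]),np.sin(v[2]);return P@np.array([[c,s,0],[-s,c,0],[0,0,1]])+[v[0],v[1],0]
def draw(cam,parts,win,col=None):
    x,y,w,h=win;m=np.zeros((h*K,w*K),np.uint8)
    for P,val in parts:
        q=((proj(cam,P)-[x,y]+.5)*K-.5);cv2.fillConvexPoly(m,cv2.convexHull((q*16).round().astype(np.int32).reshape(-1,1,2)),val,shift=4)
    return m
def soft(m,val): return cv2.resize((m==val).astype(np.float32),None,fx=1/K,fy=1/K,interpolation=cv2.INTER_AREA)
def mean(cam,n=4): return np.mean([optics.grab_frame(cam).astype(float) for _ in range(n)],0)
E
python3 - <<'E'
from fit import *
I={c:mean(c) for c in C};np.savez("mean0.npz",**I)
def win(cam,X,r): u=proj(cam,X)[0].astype(int);return (u[0]-r,u[1]-r,2*r,2*r)
def soften(g,lo,hi): return np.clip((g-lo)/(hi-lo),0,1)
# green box
W={"top":(345,205,60,60),"scene":(275,300,70,70)};M={}
for c,(x,y,w,h) in W.items():
    a=I[c][y:y+h,x:x+w];g=a[...,1]-(a[...,0]+a[...,2])/2;M[c]=soften(g,5,45)
def cost(v,cams=("top","scene")):
    return sum(np.abs(soft(draw(c,[(place(boxpts(-28.5,28.5,-48.5,48.5,0,28),v),1)],W[c]),1)-M[c]).sum()/M[c].sum() for c in cams)
for cams in(("top","scene"),("top",),("scene",)):
    r=minimize(cost,[.496,-.372,-.15],args=(cams,),method="Nelder-Mead",options=dict(initial_simplex=np.array([.496,-.372,-.15])+[[0,0,0],[.01,0,0],[0,.01,0],[0,0,.1]]));print("box",cams,r.x.round(4),round(r.fun,3))
# jack
W={"top":(225,170,95,75),"scene":(210,190,85,95)};M={}
for c,(x,y,w,h) in W.items():
    a=I[c][y:y+h,x:x+w];R,G,B=a[...,0],a[...,1],a[...,2]
    blue=soften(B-R,15,50);white=soften(a.min(2),110,170)*(1-blue)
    M[c]=(blue,white)
def parts(v):
    zt=v[3]*1e3
    return [(place(boxpts(-55,55,-135,135,0,14),v),1),(place(boxpts(-32,32,-117,-53,14,36),v),1),(place(boxpts(-58,58,45,125,zt-8,zt),v),2)]
def cost(v,cams=("top","scene"),out=False):
    t=0
    for c in cams:
        m=draw(c,parts(v),W[c]);w=np.ones(M[c][0].shape)
        ig=draw(c,[(place(boxpts(40,115,60,110,0,40),v),1),(place(boxpts(-20,20,-105,-65,30,66),v),1)],W[c]);w*=1-soft(ig,1)
        if c=="scene": w[:,:]*=1; w[0:28,34:]=0
        t+=(w*(np.abs(soft(m,1)-M[c][0])*.7+np.abs(soft(m,2)-M[c][1]))).sum()/1000
    return t
x0=np.array([.562,-.038,-.154,.060])
for cams in(("top","scene"),("top",),("scene",)):
    r=minimize(cost,x0,args=(cams,),method="Nelder-Mead",options=dict(initial_simplex=x0+np.vstack([np.zeros(4),np.diag([.01,.01,.08,.01])]),maxiter=400));print("jack",cams,r.x.round(4),round(r.fun,3))
    if len(cams)==2:v=r.x
T=place(np.array([[0,85,0],[0,-85,0],[64,85,0],[97,85,0]])/1e3,v);print("table,shaft,tip,post",T[:,:2].round(4).tolist())
# crank
cr=lambda x,y:(130+x/4-.375,205+y/4-.375);sr=lambda x,y:(155+x/4-.375,160+y/4-.375)
print("grip",tri(cr(98,110),sr(50,52)),"hub",tri(cr(103,50),sr(107,40)))
for n,a,b in(("loupe",(208,246),(186,215)),("tape",(293,250),(231,275)),("bottle",(197,158),(242,151))): print(n,tri(a,b))
u=[(c,crop) for c,crop in(("top",(225,155,60,60)),)]
# pictures: fit overlay
o=[]
for c,(x,y,w,h) in W.items():
    im=cv2.resize(I[c][y-10:y+h,x:x+w].astype(np.uint8)[...,::-1],None,fx=5,fy=5,interpolation=cv2.INTER_CUBIC)
    for P,_ in parts(v):
        q=((proj(c,P)-[x,y-10]+.5)*5).round().astype(np.int32);cv2.polylines(im,[cv2.convexHull(q)],True,(0,0,255),1)
    q=((proj(c,np.append(T[1,:2],.064))-[x,y-10]+.5)*5)[0].astype(int);cv2.circle(im,q.tolist(),3,(0,255,0),1);o.append(cv2.resize(im,(400,450)))
cv2.imwrite("pics/fit.png",np.hstack(o))
E
```

```text
box ('top', 'scene') [ 0.4972 -0.3727 -0.1838] 0.614
box ('top',) [ 0.4984 -0.3725 -0.175 ] 0.264
box ('scene',) [ 0.4956 -0.3724 -0.1993] 0.335
jack ('top', 'scene') [ 0.5618 -0.0367 -0.1789  0.0637] 1.04
jack ('top',) [ 0.5623 -0.0379 -0.1753  0.0663] 0.868
jack ('scene',) [ 0.561  -0.0338 -0.1834  0.062 ] 0.117
table,shaft,tip,post [[0.5769, 0.047], [0.5466, -0.1203], [0.6399, 0.0356], [0.6723, 0.0297]]
grip (array([0.45910804, 0.33778651, 0.07106315]), np.float64(0.000259857537729002)) hub (array([0.51459202, 0.3451474 , 0.05049451]), np.float64(0.0005038105992941819))
loupe (array([0.43375802, 0.16886786, 0.02071143]), np.float64(0.003024769565898858))
tape (array([ 0.43177702, -0.11015731,  0.01999509]), np.float64(0.0027885429245174606))
bottle (array([0.69240562, 0.21390885, 0.13733239]), np.float64(0.002523192262097874))
```

View pics/fit.png

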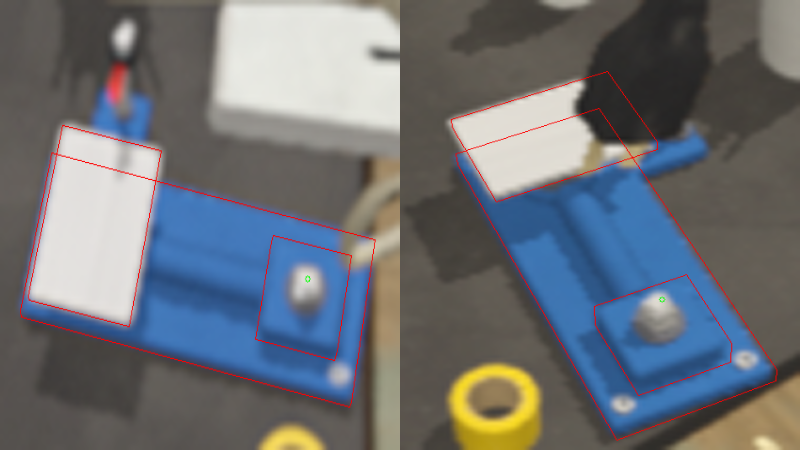

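The overlay fits well: the plate, gearbox and base outlines match in both views. Next I check hanging obstacles near the jack, and work out the moves in tool axes.

```bash
cat > go.py <<'E'
import sys
from h import *
from scipy.spatial.transform import Rotation as Ro
def move(p,yaw):  # closing-line angle yaw (mod pi); prints fractions for pose
    s=state();q=s["tool_rot"];R=Ro.from_quat([q[1],q[2],q[3],q[0]]).as_matrix()
    d=R.T@(np.array(p)-s["tool_pos"])/.8
    cy=np.arctan2(R[1,1],R[0,1]);e=(yaw-cy+np.pi/2)%np.pi-np.pi/2
    t=[np.cos(cy+e),np.sin(cy+e),0];Y=np.array(t);Z=np.array([0,0,-1.]);X=np.cross(Y,Z)
    r=Ro.from_matrix(R.T@np.c_[X,Y,Z]).as_rotvec()/1.5
    print("d",d.round(4),"r",r.round(4),"closing",round(cy,3),"j",np.round(s["joint_pos"],2),"t",round(s["time"],2),"p",np.round(s["tool_pos"],4),"F",np.round(s["contact_force"],1),"w",round(s["gripper_width"],3),"g",round(s["grasp_force"],1))
if __name__=="__main__": a=[float(x) for x in sys.argv[1:]];move(a[:3],a[3])
E
python3 go.py .497 -.3727 .12 -.18
python3 - <<'E'
from h import *
for a,b in(((312,205),(240,95)),((312,205),(165,75)),((340,150),(340,140)),((310,165),(330,130))): print(tri(a,b))
for z in(.0,.05,.1,.2,.3,.4,.5): print(z,atz("top",(277,183),z).round(3),proj("scene",atz("top",(277,183),z)).round(0),proj("scene",atz("top",(312,205),z)).round(0))
E
```

```text
d [-0.744  -1.0038  0.1391] r [ 0.    -0.     0.932] closing 1.218 j [ 1.1   0.05  1.61  0.    1.48 -0.12] t 1.6 p [0.216  0.5865 0.2313] F [-0.5 -0.3 -0.1] w 0.998 g 0.0
(array([ 0.44461597, -0.11599836,  0.57798052]), np.float64(0.08558291553992296))
(array([ 0.37053662, -0.08988568,  0.65385829]), np.float64(0.011277187882972677))
(array([ 0.63183347, -0.20693113,  0.44822086]), np.float64(0.0803778262878782))
(array([ 0.62146198, -0.14901709,  0.43319707]), np.float64(0.13753190605272747))
0.0 [ 0.671 -0.053  0.   ] [[284. 229.]] [[289. 267.]]
0.05 [ 0.652 -0.051  0.05 ] [[280. 221.]] [[284. 259.]]
0.1 [ 0.632 -0.049  0.1  ] [[274. 213.]] [[279. 249.]]
0.2 [ 0.594 -0.045  0.2  ] [[263. 194.]] [[266. 229.]]
0.3 [ 0.555 -0.04   0.3  ] [[250. 172.]] [[252. 205.]]
0.4 [ 0.516 -0.036  0.4  ] [[234. 146.]] [[234. 176.]]
0.5 [ 0.477 -0.032  0.5  ] [[215. 115.]] [[214. 142.]]
```

```bash
R='[{"dx":-0.186,"dy":-0.25},{"dx":-0.186,"dy":-0.25},{"dx":-0.186,"dy":-0.25},{"dx":-0.186,"dy":-0.25},{"dx":-0.186,"dy":-0.25}]'
python3 -m inch '[{"dx":-0.186,"dy":-0.25},{"dx":-0.186,"dy":-0.25},{"dx":-0.186,"dy":-0.25},{"dx":-0.186,"dy":-0.25},{"dx":-0.186,"dy":-0.25}]' 1
python3 -m inch '[{"dx":-0.186,"dy":-0.25},{"dx":-0.186,"dy":-0.25},{"dx":-0.186,"dy":-0.25},{"dx":-0.186,"dy":-0.25},{"dx":-0.186,"dy":-0.25}]'
python3 -m inch '[{"dx":-0.186,"dy":-0.25},{"dx":-0.186,"dy":-0.25},{"dx":-0.186,"dy":-0.25},{"dx":-0.186,"dy":-0.25},{"dx":-0.186,"dy":-0.25}]'
python3 go.py .497 -.3727 .12 -.18
```

```text
d [-0.744  -1.0038  0.1391] r [ 0.    -0.     0.932] closing 1.218 j [ 1.1   0.05  1.61  0.    1.48 -0.12] t 1.6 p [0.216  0.5865 0.2313] F [-0.5 -0.3 -0.1] w 0.998 g 0.0validation failed for argument at $[0]...
validation failed for argument at $[0]...
validation failed for argument at $[0]...
```

```bash
python3 -m inch '[{"dx":-0.186,"dy":-0.25,"dz":0,"rx":0,"ry":0,"rz":0},{"dx":-0.186,"dy":-0.25,"dz":0,"rx":0,"ry":0,"rz":0},{"dx":-0.186,"dy":-0.25,"dz":0,"rx":0,"ry":0,"rz":0},{"dx":-0.186,"dy":-0.25,"dz":0,"rx":0,"ry":0,"rz":0},{"dx":-0.186,"dy":-0.25,"dz":0,"rx":0,"ry":0,"rz":0}]' 1
python3 go.py .497 -.3727 .12 -.18
```

```text
time: 2.1
tool_pos: [0.2866, 0.3456, 0.2314]
tool_rot: [0.0, 0.175, 0.985, 0.0]
contact_force: [0.8, -0.1, 1.2]
gripper_width: 1.002
grasp_force: 0.0
d [-0.5564 -0.7523  0.1392] r [5.000e-04 1.000e-04 9.326e-01] closing 1.219 j [ 0.71 -0.39  2.   -0.    1.53 -0.51] t 2.1 p [0.2866 0.3456 0.2314] F [ 0.8 -0.1  1.2] w 1.002 g 0.0
```

```bash
python3 -m inch '[{"dx":-0.186,"dy":-0.25,"dz":0,"rx":0,"ry":0,"rz":0},{"dx":-0.186,"dy":-0.25,"dz":0,"rx":0,"ry":0,"rz":0},{"dx":-0.186,"dy":-0.25,"dz":0,"rx":0,"ry":0,"rz":0},{"dx":-0.186,"dy":-0.25,"dz":0,"rx":0,"ry":0,"rz":0},{"dx":-0.186,"dy":-0.25,"dz":0,"rx":0,"ry":0,"rz":0}]' | tail -3
python3 -m inch '[{"dx":-0.37,"dy":-0.5,"dz":0,"rx":0,"ry":0,"rz":0.933},{"dx":-0.37,"dy":-0.5,"dz":0,"rx":0,"ry":0,"rz":0.933},{"dx":-0.37,"dy":-0.5,"dz":0,"rx":0,"ry":0,"rz":0.933},{"dx":-0.37,"dy":-0.5,"dz":0,"rx":0,"ry":0,"rz":0.933},{"dx":-0.37,"dy":-0.5,"dz":0,"rx":0,"ry":0,"rz":0.933}]' | tail -3
python3 go.py .497 -.3727 .07 -.18
```

```text
contact_force: [1.2, 0.6, 0.5]
gripper_width: 0.998
grasp_force: 0.0
contact_force: [1.0, 0.8, 0.6]
gripper_width: 0.998
grasp_force: 0.0
d [-0.3058 -0.0548  0.2024] r [9.000e-04 4.000e-04 4.272e-01] closing 0.461 j [-0.47 -0.4   2.01  0.    1.53 -0.93] t 3.1 p [ 0.4273 -0.134   0.2317] F [1.  0.8 0.6] w 0.998 g 0.0
```

```bash
python3 -m inch '[{"dx":-0.306,"dy":-0.055,"dz":0.1,"rx":0,"ry":0,"rz":0.427},{"dx":-0.306,"dy":-0.055,"dz":0.1,"rx":0,"ry":0,"rz":0.427},{"dx":-0.306,"dy":-0.055,"dz":0.1,"rx":0,"ry":0,"rz":0.427},{"dx":-0.306,"dy":-0.055,"dz":0.1,"rx":0,"ry":0,"rz":0.427},{"dx":-0.306,"dy":-0.055,"dz":0.1,"rx":0,"ry":0,"rz":0.427}]' | tail -3
python3 -m inch '[{"dx":0,"dy":0,"dz":0,"rx":0,"ry":0,"rz":0}]' | tail -3
python3 go.py .497 -.3727 .007 -.185
```

```text
contact_force: [0.1, 0.6, -0.6]
gripper_width: 1.002
grasp_force: 0.0
contact_force: [-0.9, 0.5, 0.0]
gripper_width: 1.004
grasp_force: 0.0
d [-0.0115  0.0066  0.1784] r [-0.0038 -0.0017  0.0052] closing -0.177 j [-0.75  0.09  1.71 -0.    1.35 -0.58] t 3.7 p [ 0.4942 -0.3632  0.1498] F [-0.9  0.5  0. ] w 1.004 g 0.0
```

```bash
python3 -m inch '[{"dx":-0.0115,"dy":0.0066,"dz":0.06,"rx":-0.004,"ry":-0.002,"rz":0.005},{"dx":-0.0115,"dy":0.0066,"dz":0.12,"rx":-0.004,"ry":-0.002,"rz":0.005},{"dx":-0.0115,"dy":0.0066,"dz":0.17,"rx":-0.004,"ry":-0.002,"rz":0.005},{"dx":-0.0115,"dy":0.0066,"dz":0.178,"rx":-0.004,"ry":-0.002,"rz":0.005},{"dx":-0.0115,"dy":0.0066,"dz":0.178,"rx":-0.004,"ry":-0.002,"rz":0.005}]' | tail -3
python3 go.py .497 -.3727 .007 -.185
python3 -m inch '[{"dx":0,"dy":0,"dz":0,"rx":0,"ry":0,"rz":0},{"dx":0,"dy":0,"dz":0,"rx":0,"ry":0,"rz":0},{"dx":0,"dy":0,"dz":0,"rx":0,"ry":0,"rz":0},{"dx":0,"dy":0,"dz":0,"rx":0,"ry":0,"rz":0},{"dx":0,"dy":0,"dz":0,"rx":0,"ry":0,"rz":0}]' -1| tail -3
python3 go.py .497 -.3727 .15 -.185
```

```text
contact_force: [0.2, -1.1, 0.3]
gripper_width: 0.996
grasp_force: 0.0
d [-0.0052 -0.0006  0.0058] r [0.0026 0.001  0.0037] closing -0.18 j [-0.76  0.26  1.77  0.    1.1  -0.58] t 4.2 p [ 0.4982 -0.3687  0.0116] F [ 0.2 -1.1  0.3] w 0.996 g 0.0
contact_force: [-9.4, 3.9, 16.5]
gripper_width: 0.6
grasp_force: 58.9
d [-0.003  -0.0013 -0.1649] r [0.0034 0.0039 0.0039] closing -0.179 j [-0.76  0.26  1.77 -0.    1.11 -0.58] t 4.7 p [ 0.499  -0.3714  0.018 ] F [-9.4  3.9 16.5] w 0.6 g 58.9
```

```bash
python3 -m inch '[{"dx":0,"dy":0,"dz":-0.05,"rx":0,"ry":0,"rz":0},{"dx":0,"dy":0,"dz":-0.11,"rx":0,"ry":0,"rz":0},{"dx":0,"dy":0,"dz":-0.17,"rx":0,"ry":0,"rz":0},{"dx":0,"dy":0,"dz":-0.23,"rx":0,"ry":0,"rz":0},{"dx":0,"dy":0,"dz":-0.23,"rx":0,"ry":0,"rz":0}]' | tail -5
python3 go.py .5769 .047 .19 1.392
```

```text
tool_pos: [0.5019, -0.3726, 0.2094]
tool_rot: [0.013, 0.768, 0.641, 0.002]
contact_force: [-0.6, -0.1, -0.1]
gripper_width: 0.595
grasp_force: 59.8
d [ 0.5331 -0.002   0.0167] r [ 0.0195 -0.0047  1.0465] closing -0.18 j [-0.76  0.05  1.65  0.    1.41 -0.58] t 5.2 p [ 0.5019 -0.3726  0.2094] F [-0.6 -0.1 -0.1] w 0.595 g 59.8
```

```bash
python3 -m inch '[{"dx":0.266,"dy":0,"dz":0,"rx":0,"ry":0,"rz":-0.5},{"dx":0.266,"dy":0,"dz":0,"rx":0,"ry":0,"rz":-0.5},{"dx":0.266,"dy":0,"dz":0,"rx":0,"ry":0,"rz":-0.5},{"dx":0.266,"dy":0,"dz":0,"rx":0,"ry":0,"rz":-0.5},{"dx":0.266,"dy":0,"dz":0,"rx":0,"ry":0,"rz":-0.5}]' | tail -5
python3 go.py .5769 .047 .19 1.392
```

```text
tool_pos: [0.5365, -0.1553, 0.1968]
tool_rot: [0.004, 0.475, 0.88, 0.0]
contact_force: [-0.6, -0.6, -2.1]
gripper_width: 0.593
grasp_force: 59.7
d [0.1838 0.181  0.0081] r [ 0.001   0.0055 -0.5409] closing 0.581 j [-0.42 -0.09  1.81  0.    1.41 -1.  ] t 5.7 p [ 0.5365 -0.1553  0.1968] F [-0.6 -0.6 -2.1] w 0.593 g 59.7
```

```bash
python3 -m inch '[{"dx":0.184,"dy":0.181,"dz":0.008,"rx":0,"ry":0,"rz":-0.541},{"dx":0.184,"dy":0.181,"dz":0.008,"rx":0,"ry":0,"rz":-0.541},{"dx":0.184,"dy":0.181,"dz":0.008,"rx":0,"ry":0,"rz":-0.541},{"dx":0.184,"dy":0.181,"dz":0.008,"rx":0,"ry":0,"rz":-0.541},{"dx":0.184,"dy":0.181,"dz":0.008,"rx":0,"ry":0,"rz":-0.541}]' | tail -5
python3 -m inch '[{"dx":0,"dy":0,"dz":0,"rx":0,"ry":0,"rz":-0.04},{"dx":0,"dy":0,"dz":0,"rx":0,"ry":0,"rz":-0.04},{"dx":0,"dy":0,"dz":0,"rx":0,"ry":0,"rz":-0.04}]' | tail -5
python3 go.py .5769 .047 .19 1.392
python3 - <<'E'
from fit import *
I={c:mean(c,2).astype(np.uint8)[...,::-1] for c in C};u={c:proj(c,[.577,.047,.16])[0].astype(int) for c in C}
cv2.imwrite("pics/held.png",np.hstack([cv2.resize(I[c][u[c][1]-40:u[c][1]+50,u[c][0]-40:u[c][0]+50],(400,400),interpolation=cv2.INTER_CUBIC) for c in C]))
E
```

```text
tool_pos: [0.5788, 0.0474, 0.1898]
tool_rot: [0.004, 0.119, 0.993, -0.001]
contact_force: [0.2, -0.1, -0.9]
gripper_width: 0.591
grasp_force: 59.9
tool_pos: [0.5786, 0.0424, 0.1895]
tool_rot: [0.004, 0.096, 0.995, -0.002]
contact_force: [0.9, 0.3, -1.3]
gripper_width: 0.596
grasp_force: 59.9
d [ 0.0032  0.0053 -0.0007] r [-0.0019  0.0049 -0.009 ] closing 1.379 j [-0.05 -0.03  1.77 -0.    1.4  -1.43] t 6.5 p [0.5786 0.0424 0.1895] F [ 0.9  0.3 -1.3] w 0.596 g 59.9
```

View pics/held.png

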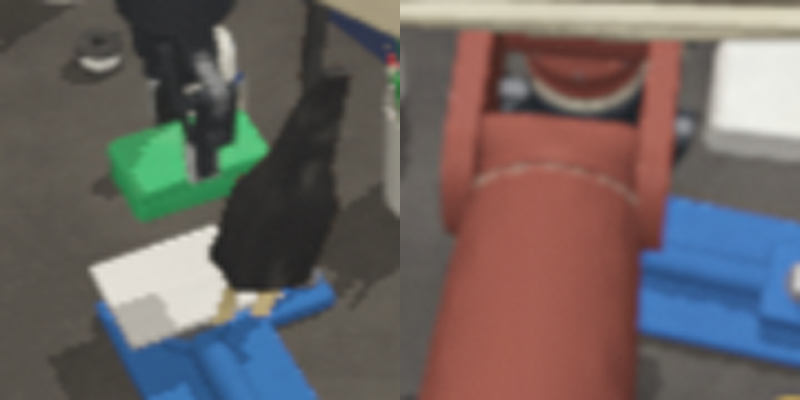

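The box is held level over the plate with its long axis along the plate. The scene crop shows it at about (185,160), with the white plate below. I'll fit the held pose from the scene mask.

Run:
```python
from fit import *
a=mean("scene",2);s=state();print(np.round(s["tool_pos"],4))
g=a[...,1]-(a[...,0]+a[...,2])/2;m=(g>22).astype(np.uint8);m[:, :150]=0;m[:,330:]=0;m[260:]=0
n,l,st,_=cv2.connectedComponentsWithStats(m);k=[i for i in range(1,n) if st[i,4]>15];print(st[k])
u=proj("scene",[.577,.047,.18])[0];k=[i for i in k if np.hypot(st[i,0]+st[i,2]/2-u[0],st[i,1]+st[i,3]/2-u[1])<30]
h=cv2.convexHull(np.argwhere(np.isin(l,k))[:,::-1].astype(np.int32));M=np.zeros(m.shape,np.uint8);cv2.fillConvexPoly(M,h,1)
x,y=int(u[0])-40,int(u[1])-40;W=(x,y,80,80);M=M[y:y+80,x:x+80].astype(float)
def f(v,z=None):
    P=place(boxpts(-28.5,28.5,-48.5,48.5,0,28),v)+[0,0,v[3] if z is None else z];return np.abs(soft(draw("scene",[(P,1)],W),1)-M).sum()/M.sum()
x0=np.array([.577,.045,-1.75,.17])
r=minimize(f,x0,method="Nelder-Mead",options=dict(initial_simplex=x0+np.vstack([np.zeros(4),np.diag([.01,.01,.1,.01])])));print(r.x.round(4),r.fun)
for z in(.165,.1715,.178):
    r=minimize(f,x0[:3],args=(z,),method="Nelder-Mead",options=dict(initial_simplex=x0[:3]+np.vstack([np.zeros(3),np.diag([.01,.01,.1])])));print(z,r.x.round(4),r.fun)
```

```text
[0.5785 0.0421 0.1888]
[[288 157   6  21  66]
 [224 173  37  25 492]]
[ 0.581   0.0426 -1.7521  0.1638] 0.13494539781591264
0.165 [ 0.5803  0.0426 -1.7268] 0.13670046801872074
0.1715 [ 0.577   0.0368 -1.7182] 0.1484009360374415
0.178 [ 0.5733  0.0318 -1.6709] 0.1671216848673947
```

```bash
python3 go.py .5745 .0475 .11 1.392
python3 -m inch '[{"dx":0.0061,"dy":0.0059,"dz":0.04,"rx":0,"ry":0.004,"rz":-0.009},{"dx":0.0061,"dy":0.0059,"dz":0.08,"rx":0,"ry":0.004,"rz":-0.009},{"dx":0.0061,"dy":0.0059,"dz":0.099,"rx":0,"ry":0.004,"rz":-0.009},{"dx":0.0061,"dy":0.0059,"dz":0.099,"rx":0,"ry":0.004,"rz":-0.009}]' | tail -5
python3 go.py .5745 .0475 .09 1.392
```

```text
d [0.0068 0.006  0.0985] r [-0.0019  0.0041 -0.0087] closing 1.379 j [-0.05 -0.03  1.77 -0.    1.4  -1.43] t 6.8 p [0.5785 0.0421 0.1888] F [-0.1 -0.7 -1.8] w 0.595 g 59.9
tool_pos: [0.5728, 0.0476, 0.1063]
tool_rot: [-0.003, 0.089, 0.996, -0.002]
contact_force: [-1.0, 0.2, -1.5]
gripper_width: 0.588
grasp_force: 60.0
d [-0.0022  0.0003  0.0204] r [-0.0025 -0.004   0.0007] closing 1.393 j [-0.05  0.05  1.83 -0.    1.27 -1.44] t 7.2 p [0.5728 0.0476 0.1063] F [-1.   0.2 -1.5] w 0.588 g 60.0
```

```bash
python3 -m inch '[{"dx":-0.002,"dy":0,"dz":0.012,"rx":0,"ry":-0.003,"rz":0},{"dx":-0.002,"dy":0,"dz":0.0145,"rx":0,"ry":-0.003,"rz":0},{"dx":-0.002,"dy":0,"dz":0.017,"rx":0,"ry":-0.003,"rz":0}]' | sed -n '2p;4p'
python3 -m inch '[{"dx":0,"dy":0,"dz":0.0025,"rx":0,"ry":0,"rz":0}]' | sed -n '2p;4p'
python3 -m inch '[{"dx":0,"dy":0,"dz":0.0025,"rx":0,"ry":0,"rz":0}]' | sed -n '2p;4p'
python3 -m inch '[{"dx":0,"dy":0,"dz":0.0,"rx":0,"ry":0,"rz":0}]' | sed -n '2p;4p'
```

```text
tool_pos: [0.5774, 0.0473, 0.097]
contact_force: [0.2, -0.3, -1.2]
tool_pos: [0.5773, 0.0473, 0.0949]
contact_force: [-1.0, -0.5, -0.5]
tool_pos: [0.5771, 0.0473, 0.0925]
contact_force: [-0.1, -1.2, -2.1]
tool_pos: [0.5765, 0.0474, 0.0919]
contact_force: [0.5, 0.8, -2.1]
```

```bash
python3 -m inch '[{"dx":0.0025,"dy":0,"dz":0.0025,"rx":0,"ry":0,"rz":0}]' | sed -n '2p;4p'
for i in 1; do python3 -m inch '[{"dx":0,"dy":0,"dz":0.0015,"rx":0,"ry":0,"rz":0}]' | sed -n '2p;4p'; done
python3 -m inch '[{"dx":0,"dy":0,"dz":0.0015,"rx":0,"ry":0,"rz":0}]' | sed -n '2p;4p'
python3 -m inch '[{"dx":0,"dy":0,"dz":0.0015,"rx":0,"ry":0,"rz":0}]' | sed -n '2p;4p'
python3 -m inch '[{"dx":0,"dy":0,"dz":0,"rx":0,"ry":0,"rz":0}]' | sed -n '2p;4p'
python3 go.py .5745 .0475 .08 1.392
```

```text
tool_pos: [0.575, 0.0477, 0.0903]
contact_force: [-0.1, -0.8, 0.0]
tool_pos: [0.5744, 0.0478, 0.0886]
contact_force: [1.0, 0.5, -0.8]
tool_pos: [0.5745, 0.0477, 0.0874]
contact_force: [0.7, 0.1, -0.8]
tool_pos: [0.5747, 0.0477, 0.0866]
contact_force: [-2.6, 0.4, 5.5]
tool_pos: [0.5747, 0.0477, 0.0867]
contact_force: [-0.9, -0.1, 2.7]
d [ 0.0002 -0.0003  0.0083] r [-0.002  0.003  0.001] closing 1.393 j [-0.04  0.07  1.85 -0.    1.22 -1.44] t 8.3 p [0.5747 0.0477 0.0867] F [-0.9 -0.1  2.7] w 0.595 g 60.8
```

```bash
python3 -m inch '[{"dx":0,"dy":0,"dz":0,"rx":0,"ry":0,"rz":0},{"dx":0,"dy":0,"dz":0,"rx":0,"ry":0,"rz":0},{"dx":0,"dy":0,"dz":0,"rx":0,"ry":0,"rz":0},{"dx":0,"dy":0,"dz":0,"rx":0,"ry":0,"rz":0}]' 1 | tail -4
python3 -m inch '[{"dx":0,"dy":0,"dz":-0.03,"rx":0,"ry":0,"rz":0},{"dx":0,"dy":0,"dz":-0.08,"rx":0,"ry":0,"rz":0},{"dx":0,"dy":0,"dz":-0.14,"rx":0,"ry":0,"rz":0},{"dx":0,"dy":0,"dz":-0.14,"rx":0,"ry":0,"rz":0}]' | tail -4
python3 go.py .5146 .3451 .2 1.703
```

```text
tool_rot: [0.002, 0.089, 0.996, -0.002]
contact_force: [0.1, 0.5, 0.2]
gripper_width: 1.002
grasp_force: 0.0
tool_rot: [0.01, 0.088, 0.996, -0.001]
contact_force: [1.5, -0.4, 1.2]
gripper_width: 1.0
grasp_force: 0.0
d [0.1444 0.3515 0.0061] r [-0.0026  0.0126 -0.2063] closing 1.394 j [-0.04 -0.05  1.75 -0.    1.42 -1.44] t 9.1 p [0.5786 0.048  0.2074] F [ 1.5 -0.4  1.2] w 1.0 g 0.0
```

```bash
python3 -m inch '[{"dx":0.144,"dy":0.3515,"dz":0.006,"rx":0,"ry":0.008,"rz":-0.206},{"dx":0.144,"dy":0.3515,"dz":0.006,"rx":0,"ry":0.008,"rz":-0.206},{"dx":0.144,"dy":0.3515,"dz":0.006,"rx":0,"ry":0.008,"rz":-0.206},{"dx":0.144,"dy":0.3515,"dz":0.006,"rx":0,"ry":0.008,"rz":-0.206},{"dx":0.144,"dy":0.3515,"dz":0.006,"rx":0,"ry":0.008,"rz":-0.206}]' | tail -1
python3 - <<'E'
from fit import *
I={c:mean(c,4) for c in C};np.savez("mean1.npz",**I)
W={"top":(222,160,60,70),"scene":(210,165,70,70)};M={};V={}
for c,(x,y,w,h) in W.items():
    a=I[c][y:y+h,x:x+w];M[c]=np.clip((a[...,1]-(a[...,0]+a[...,2])/2-5)/40,0,1);V[c]=np.ones((h,w))
    if c=="scene": V[c]=1.-cv2.dilate((a.max(2)<58).astype(np.uint8),np.ones((3,3)))   # occluder
def f(v,cams,z=None):
    P=place(boxpts(-28.5,28.5,-48.5,48.5,0,28),v)+[0,0,v[3] if z is None else z];return sum((V[c]*np.abs(soft(draw(c,[(P,1)],W[c]),1)-M[c])).sum()/M[c].sum() for c in cams)
x0=np.array([.577,.047,-1.75,.066])
for cams in(("top","scene"),("top",),("scene",)):
    r=minimize(f,x0,args=(cams,),method="Nelder-Mead",options=dict(initial_simplex=x0+np.vstack([np.zeros(4),np.diag([.01,.01,.1,.01])])));print(cams,r.x.round(4),round(r.fun,3))
o=[]
for c,(x,y,w,h) in W.items(): o.append(cv2.resize(I[c][y:y+h,x:x+w].astype(np.uint8)[...,::-1],(400,400),interpolation=cv2.INTER_CUBIC))
cv2.imwrite("pics/placed.png",np.hstack(o))
E
python3 go.py .5146 .3451 .1 1.703
```

```text
grasp_force: 0.0
('top', 'scene') [ 0.578   0.0461 -1.7273  0.0648] 0.2
('top',) [ 0.6039  0.0476 -1.7323 -0.0081] 0.035
('scene',) [ 0.5787  0.0479 -1.7387  0.0628] 0.069
d [-0.0003  0.0683  0.1162] r [-0.0017 -0.0056 -0.0017] closing 1.701 j [ 0.38  0.02  1.71 -0.    1.42 -1.32] t 10.0 p [0.5222 0.2912 0.1931] F [ 0.3  0.2 -0. ] w 0.999 g 0.0
```

View pics/placed.png

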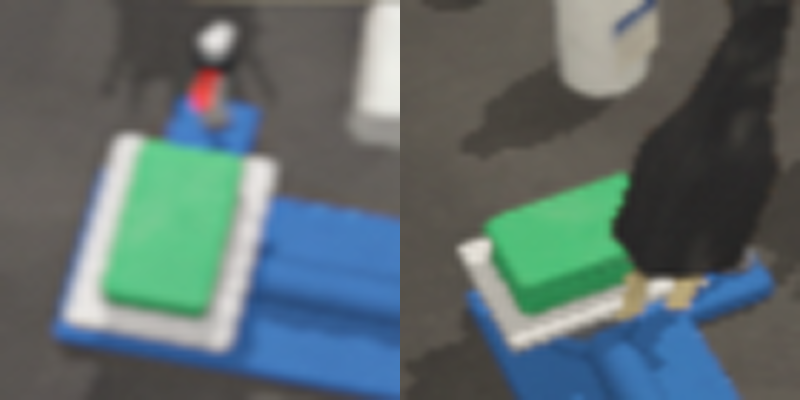

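The box sits on the plate with similar margins on both long sides. I'll fit plate and box together to check the centring before going on.

```bash
cat > rel.py <<'E'
from fit import *
def rel(I,cams,zt0=.066,shaftbox=None):
    W={"top":(225,165,95,80),"scene":(210,175,85,110)};M={}
    sf=lambda g,lo,hi:np.clip((g-lo)/(hi-lo),0,1);V={}
    for c,(x,y,w,h) in W.items():
        a=I[c][y:y+h,x:x+w];R,G,B=a[...,0],a[...,1],a[...,2]
        gr=sf(G-(R+B)/2,5,45);bl=sf(B-R,15,50);wh=sf(a.min(2),110,170)*(1-bl)*(1-gr);M[c]=(bl,wh,gr)
        V[c]=np.ones((h,w))
        if c=="scene":
            k=(a.max(2)<58).astype(np.uint8);k[40:]=0;V[c]-=cv2.dilate(k,np.ones((5,5)));V[c][:45,40:]=0
    def parts(v):
        z=v[3]*1e3;T=place(np.array([[0,.085,0]]),v)[0];b=[T[0]+v[4],T[1]+v[5],v[2]+v[6]-np.pi/2]
        return [(place(boxpts(-55,55,-135,135,0,14),v),1),(place(boxpts(-32,32,-117,-53,14,36),v),1),(place(boxpts(-58,58,45,125,z-8,z),v),2),(place(boxpts(-28.5,28.5,-48.5,48.5,z,z+28),b),3)]
    def f(v):
        t=0
        for c in cams:
            m=draw(c,parts(v),W[c]);ig=draw(c,[(place(boxpts(58,115,60,110,0,40),v),1),(place(boxpts(-20,20,-105,-65,30,66),v),1)],W[c])
            w=V[c]*(1-soft(ig,1)*(1-soft(m,3))*(1-soft(m,2)));t+=sum((w*np.abs(soft(m,k+1)-M[c][k])).sum()*(.5,1,1)[k] for k in range(3))/1000
        return t
    x0=np.array([.562,-.037,-.179,zt0,0,0,0])
    for _ in range(2):
        r=minimize(f,x0,method="Nelder-Mead",options=dict(initial_simplex=x0+np.vstack([np.zeros(7),np.diag([.006,.006,.05,.006,.006,.006,.06])]),maxiter=500,maxfev=700));x0=r.x
    c,s=np.cos(x0[2]),np.sin(x0[2]);d=np.array([[c,s],[-s,c]])@x0[4:6]
    print(cams,x0.round(4),"box in plate frame mm",(d*1e3).round(1),"yaw err",round(x0[6],3),"cost",round(r.fun,3));return x0
E
python3 - <<'E'
from rel import *
I=np.load("mean1.npz")
for c in(("top","scene"),("top",),("scene",)): rel(I,c)
E
```

```text
('top', 'scene') [ 0.5616 -0.0369 -0.1789  0.0665  0.0016 -0.0009  0.0315] box in plate frame mm [ 1.8 -0.6] yaw err 0.031 cost 2.008
('top',) [ 0.5626 -0.0375 -0.1773  0.065   0.0013 -0.0009  0.0382] box in plate frame mm [ 1.5 -0.7] yaw err 0.038 cost 1.411
('scene',) [ 0.5611 -0.0338 -0.1845  0.0626  0.0022 -0.0009 -0.0143] box in plate frame mm [ 2.3 -0.4] yaw err -0.014 cost 0.544
```

```bash
python3 -m inch '[{"dx":0,"dy":0.0683,"dz":0.05,"rx":0,"ry":-0.004,"rz":0},{"dx":0,"dy":0.0683,"dz":0.1,"rx":0,"ry":-0.004,"rz":0},{"dx":0,"dy":0.0683,"dz":0.1,"rx":0,"ry":-0.004,"rz":0},{"dx":0,"dy":0.0683,"dz":0.1,"rx":0,"ry":-0.004,"rz":0}]' | tail -1
python3 go.py .5146 .3451 .016 1.703
```

```text
grasp_force: 0.0
d [-0.0021  0.0005  0.1197] r [-0.0026 -0.0037 -0.001 ] closing 1.702 j [ 0.47  0.14  1.72 -0.    1.28 -1.23] t 10.4 p [0.5134 0.3449 0.1118] F [ 0.4 -0.3  1. ] w 1.002 g 0.0
```

```bash
python3 -m inch '[{"dx":-0.002,"dy":0,"dz":0.05,"rx":0,"ry":-0.002,"rz":0},{"dx":-0.002,"dy":0,"dz":0.1,"rx":0,"ry":-0.002,"rz":0},{"dx":-0.002,"dy":0,"dz":0.119,"rx":0,"ry":-0.002,"rz":0},{"dx":-0.002,"dy":0,"dz":0.119,"rx":0,"ry":-0.002,"rz":0},{"dx":-0.002,"dy":0,"dz":0.119,"rx":0,"ry":-0.002,"rz":0}]' | tail -1
python3 go.py .5146 .3451 .016 1.703
python3 -m inch '[{"dx":0,"dy":0,"dz":0,"rx":0,"ry":0,"rz":0},{"dx":0,"dy":0,"dz":0,"rx":0,"ry":0,"rz":0},{"dx":0,"dy":0,"dz":0,"rx":0,"ry":0,"rz":0},{"dx":0,"dy":0,"dz":0,"rx":0,"ry":0,"rz":0},{"dx":0,"dy":0,"dz":0,"rx":0,"ry":0,"rz":0}]' -1| tail -3
python3 go.py .5146 .3451 .016 1.703
```

```text
grasp_force: 0.0
d [ 0.0035 -0.0015  0.0057] r [-0.0008  0.0027 -0.0009] closing 1.702 j [ 0.47  0.26  1.76 -0.    1.12 -1.23] t 10.9 p [0.5172 0.3466 0.0205] F [0.3 0.5 0.3] w 1.0 g 0.0
contact_force: [0.7, 1.1, 3.9]
gripper_width: 0.339
grasp_force: 60.5
d [ 0.0022 -0.0021  0.004 ] r [-0.0009  0.0018 -0.0002] closing 1.703 j [ 0.47  0.26  1.76 -0.    1.12 -1.23] t 11.4 p [0.5161 0.347  0.0192] F [0.7 1.1 3.9] w 0.339 g 60.5
```

```bash
python3 -m inch '[{"dx":0,"dy":0,"dz":-0.05,"rx":0,"ry":0,"rz":0},{"dx":0,"dy":0,"dz":-0.11,"rx":0,"ry":0,"rz":0},{"dx":0,"dy":0,"dz":-0.17,"rx":0,"ry":0,"rz":0},{"dx":0,"dy":0,"dz":-0.22,"rx":0,"ry":0,"rz":0},{"dx":0,"dy":0,"dz":-0.22,"rx":0,"ry":0,"rz":0}]' | tail -3
python3 go.py .5484 -.1200 .2 1.392
```

```text
contact_force: [-0.2, 0.3, -1.0]
gripper_width: 0.34
grasp_force: 60.1
d [ 0.0398 -0.5854  0.0008] r [0.0024 0.0082 0.2071] closing 1.703 j [ 0.47  0.06  1.65 -0.    1.41 -1.23] t 11.9 p [0.5184 0.3484 0.2019] F [-0.2  0.3 -1. ] w 0.34 g 60.1
```

```bash
python3 -m inch '[{"dx":0.02,"dy":-0.3,"dz":-0.01,"rx":0,"ry":0.006,"rz":0},{"dx":0.02,"dy":-0.3,"dz":-0.01,"rx":0,"ry":0.006,"rz":0},{"dx":0.02,"dy":-0.3,"dz":-0.01,"rx":0,"ry":0.006,"rz":0},{"dx":0.02,"dy":-0.3,"dz":-0.01,"rx":0,"ry":0.006,"rz":0},{"dx":0.02,"dy":-0.3,"dz":-0.01,"rx":0,"ry":0.006,"rz":0}]' | tail -1
python3 go.py .5484 -.1200 .2 1.392
```

```text
grasp_force: 60.4
d [ 0.0132 -0.281   0.0014] r [-0.003  -0.0074  0.2065] closing 1.702 j [ 0.06 -0.12  1.84 -0.    1.44 -1.64] t 12.4 p [0.5295 0.1043 0.2004] F [ 1.1  0.2 -2.7] w 0.341 g 60.4
```

```bash
python3 -m inch '[{"dx":0.013,"dy":-0.281,"dz":0,"rx":0,"ry":-0.004,"rz":0.206},{"dx":0.013,"dy":-0.281,"dz":0,"rx":0,"ry":-0.004,"rz":0.206},{"dx":0.013,"dy":-0.281,"dz":0,"rx":0,"ry":-0.004,"rz":0.206},{"dx":0.013,"dy":-0.281,"dz":0,"rx":0,"ry":-0.004,"rz":0.206},{"dx":0.013,"dy":-0.281,"dz":0,"rx":0,"ry":-0.004,"rz":0.206}]' | tail -1
python3 -m inch '[{"dx":0,"dy":0,"dz":0,"rx":0,"ry":0,"rz":0},{"dx":0,"dy":0,"dz":0,"rx":0,"ry":0,"rz":0}]' | tail -1
python3 go.py .5484 -.1200 .12 1.392
python3 - <<'E'
from fit import *
a=mean("scene",2);np.save("hold.npy",a);print(np.round(state()["tool_pos"],4))
u=proj("scene",[.547,-.12,.1])[0].astype(int);I=a.astype(np.uint8)[...,::-1]
b=np.load("mean1.npz")["top"].astype(np.uint8)[...,::-1];w=proj("top",[.547,-.12,.06])[0].astype(int)
cv2.imwrite("pics/hold.png",np.hstack([cv2.resize(I[u[1]-45:u[1]+45,u[0]-45:u[0]+45],(540,540),interpolation=cv2.INTER_CUBIC),cv2.resize(b[w[1]-12:w[1]+12,w[0]-6:w[0]+5],(248,540),interpolation=cv2.INTER_CUBIC)]));print(u,w)
E
```

```text
grasp_force: 60.5
grasp_force: 60.5
d [-0.0003 -0.0029  0.1014] r [-0.0019 -0.0031  0.0001] closing 1.392 j [-0.34 -0.07  1.79 -0.    1.43 -1.73] t 13.1 p [ 0.549  -0.1175  0.2011] F [ 0.6  0.6 -2.8] w 0.344 g 60.5
[ 0.5494 -0.1164  0.2018]
[265 241] [297 212]
```

View pics/hold.png

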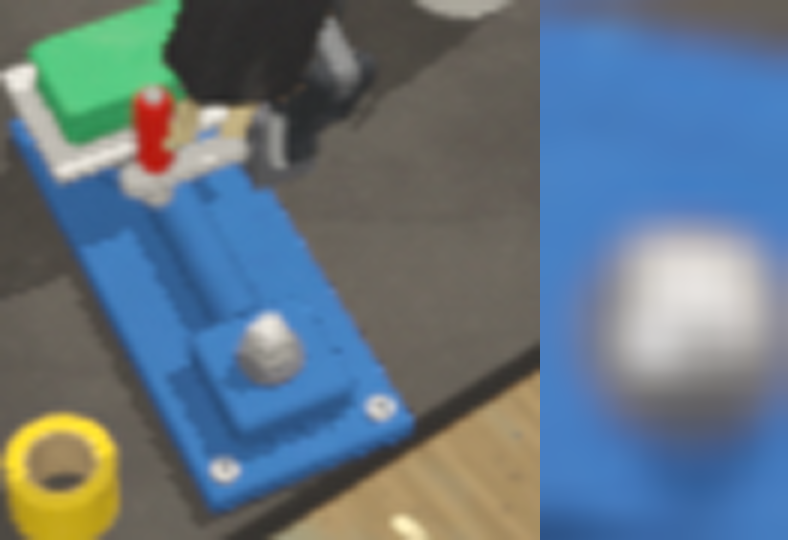

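The crank is held over the jack with its grip to the left, at about (153,130) in the crop. The shaft top shows at scene (264.2,248.9) and top (297.2,211.9).

```bash
python3 - <<'E'
from h import *
print(tri((297.2,211.9),(264.2,248.9)),proj("scene",[.5466,-.1203,.064]),proj("top",[.5466,-.1203,.064]))
print(tri((297.2,211.5),(264.2,248.9)))
# held crank grip top in scene: 
print("grip top seen",(220+153/6-.4,196+90/6-.4),"pred",[proj("scene",[.549-.0018*.984-.055*.984*1+0,-.117+.055*.178,.2015-.0192+.067]).round(1).tolist()])
E
python3 go.py .5482 -.1200 .1 1.392
```

```text
(array([ 0.54557996, -0.11841804,  0.06650484]), np.float64(0.00245681313759109)) [[265.23457081 249.46174503]] [[297.6316396  212.22076613]]
(array([ 0.54633153, -0.11830713,  0.06635574]), np.float64(0.0037393546357202814))
grip top seen (245.1, 210.6) pred [[[244.9, 211.8]]]
d [ 0.0002 -0.0043  0.1273] r [-0.0021 -0.0023  0.0017] closing 1.394 j [-0.34 -0.08  1.79 -0.    1.43 -1.73] t 13.2 p [ 0.5494 -0.1164  0.2018] F [-0.8  0.3 -2.1] w 0.341 g 60.5
```

```bash
python3 go.py .5478 -.1193 .09 1.392
python3 -m inch '[{"dx":0.001,"dy":-0.0035,"dz":0.05,"rx":0,"ry":-0.002,"rz":0},{"dx":0.001,"dy":-0.0035,"dz":0.1,"rx":0,"ry":-0.002,"rz":0},{"dx":0.001,"dy":-0.0035,"dz":0.139,"rx":0,"ry":-0.002,"rz":0},{"dx":0.001,"dy":-0.0035,"dz":0.139,"rx":0,"ry":-0.002,"rz":0},{"dx":0.001,"dy":-0.0035,"dz":0.139,"rx":0,"ry":-0.002,"rz":0}]' | sed -n '2p;4p'
python3 go.py .5478 -.1193 .09 1.392
```

```text
d [ 0.0008 -0.0035  0.1398] r [-0.0021 -0.0023  0.0017] closing 1.394 j [-0.34 -0.08  1.79 -0.    1.43 -1.73] t 13.2 p [ 0.5494 -0.1164  0.2018] F [-0.8  0.3 -2.1] w 0.341 g 60.5
tool_pos: [0.5483, -0.1194, 0.0919]
contact_force: [0.3, -0.3, -1.9]
d [0.0007 0.     0.0023] r [-0.0024  0.0004  0.0021] closing 1.395 j [-0.35  0.03  1.88 -0.    1.23 -1.74] t 13.7 p [ 0.5483 -0.1194  0.0919] F [ 0.3 -0.3 -1.9] w 0.34 g 60.3
```

Now slow descent, watching force.

```bash
python3 -m inch '[{"dx":0,"dy":0,"dz":0.006,"rx":0,"ry":0,"rz":0}]' | sed -n '2p;4p'
python3 -m inch '[{"dx":0,"dy":0,"dz":0.005,"rx":0,"ry":0,"rz":0}]' | sed -n '2p;4p'
python3 -m inch '[{"dx":0,"dy":0,"dz":0.005,"rx":0,"ry":0,"rz":0}]' | sed -n '2p;4p'
python3 -m inch '[{"dx":0,"dy":0,"dz":0.003,"rx":0,"ry":0,"rz":0}]' | sed -n '2p;4p'
python3 -m inch '[{"dx":0,"dy":0,"dz":0.003,"rx":0,"ry":0,"rz":0}]' | sed -n '2p;4p'
```

```text
tool_pos: [0.5509, -0.1207, 0.0904]
contact_force: [0.3, 0.2, -1.8]
tool_pos: [0.5503, -0.1208, 0.0856]
contact_force: [-0.2, -0.7, -2.8]
tool_pos: [0.5495, -0.1208, 0.0805]
contact_force: [-2.5, 0.3, -0.9]
tool_pos: [0.5485, -0.1206, 0.0772]
contact_force: [-1.8, 0.8, 1.1]
tool_pos: [0.5482, -0.1204, 0.0751]
contact_force: [-6.4, 3.1, 9.7]
```

```bash
python3 -m inch '[{"dx":0.002,"dy":0.001,"dz":-0.001,"rx":0,"ry":0,"rz":0}]' | sed -n '2p;4p'
python3 -m inch '[{"dx":0.0005,"dy":0.0005,"dz":0.003,"rx":0,"ry":0,"rz":0}]' | sed -n '2p;4p'
python3 -m inch '[{"dx":0,"dy":0,"dz":0.002,"rx":0,"ry":0,"rz":0}]' | sed -n '2p;4p'
python3 -c "
from h import *;s=state();print(np.round(s['ft_torque'],2),np.round(s['tool_rot'],3))"
```

```text
tool_pos: [0.5472, -0.1196, 0.0751]
contact_force: [0.2, -0.8, -2.3]
tool_pos: [0.5471, -0.1192, 0.0729]
contact_force: [-0.1, 0.2, -1.3]
tool_pos: [0.5467, -0.1191, 0.0707]
contact_force: [-0.1, -0.3, -2.1]
[-0.06 -0.02 -0.  ] [ 0.001  0.089  0.996 -0.002]
```

```bash
python3 -m inch '[{"dx":0,"dy":0,"dz":0.004,"rx":0,"ry":0,"rz":0}]' | sed -n '2p;4p'
python3 -m inch '[{"dx":0,"dy":0,"dz":0.004,"rx":0,"ry":0,"rz":0}]' | sed -n '2p;4p'
python3 -m inch '[{"dx":0,"dy":0,"dz":0.003,"rx":0,"ry":0,"rz":0}]' | sed -n '2p;4p'
python3 -m inch '[{"dx":0,"dy":0,"dz":0.002,"rx":0,"ry":0,"rz":0}]' | sed -n '2p;4p'
python3 -m inch '[{"dx":0,"dy":0,"dz":0.002,"rx":0,"ry":0,"rz":0}]' | sed -n '2p;4p'
```

```text
tool_pos: [0.5469, -0.1192, 0.0677]
contact_force: [-0.1, -0.2, -2.3]
tool_pos: [0.5468, -0.1191, 0.0643]
contact_force: [-0.0, -0.3, -1.3]
tool_pos: [0.5467, -0.1191, 0.0618]
contact_force: [-0.1, -1.1, -1.7]
tool_pos: [0.5467, -0.1191, 0.0603]
contact_force: [-0.7, 0.1, -1.4]
tool_pos: [0.5468, -0.1192, 0.0592]
contact_force: [-3.5, 1.3, 7.2]
```

```bash
python3 -m inch '[{"dx":0,"dy":0,"dz":-0.002,"rx":0,"ry":0,"rz":0},{"dx":0,"dy":0,"dz":-0.002,"rx":0,"ry":0,"rz":0},{"dx":0,"dy":0,"dz":-0.002,"rx":0,"ry":0,"rz":0}]' 1 | tail -3
python3 -m inch '[{"dx":0,"dy":0,"dz":-0.05,"rx":0,"ry":0,"rz":0},{"dx":0,"dy":0,"dz":-0.1,"rx":0,"ry":0,"rz":0},{"dx":0,"dy":0,"dz":-0.1,"rx":0,"ry":0,"rz":0}]' | sed -n '2p;4p'
python3 go.py .4909 -.1091 .135 1.392
python3 - <<'E'
from fit import *
I=mean("scene",3);T=mean("top",3);np.savez("mean2.npz",scene=I,top=T)
def red(a): return np.clip((a[...,0]-np.maximum(a[...,1],a[...,2])-40)/60,0,1)
for c,a in(("scene",I),("top",T)):
    u=proj(c,[.4909,-.1091,.09])[0].astype(int);r=red(a)[u[1]-15:u[1]+15,u[0]-15:u[0]+15];yy,xx=np.mgrid[u[1]-15:u[1]+15,u[0]-15:u[0]+15]
    print(c,r.sum().round(1),[(r*k).sum()/r.sum() for k in(xx,yy)],"pred",proj(c,[.4909,-.1091,.086]))
E
```

```text
contact_force: [0.6, -0.9, -0.0]
gripper_width: 0.836
grasp_force: 0.0
tool_pos: [0.5509, -0.1202, 0.1481]
contact_force: [0.1, 0.4, 0.1]
d [0.0764 0.0005 0.0153] r [-0.0039  0.0094  0.001 ] closing 1.394 j [-0.35 -0.04  1.84 -0.    1.32 -1.74] t 15.6 p [ 0.5509 -0.1202  0.1481] F [0.1 0.4 0.1] w 0.997 g 0.0
scene 52.9 [np.float64(246.87395046179682), np.float64(252.061502938707)] pred [[246.7545167  251.52533587]]
top 350.9 [np.float64(291.40875623466076), np.float64(224.77324044018687)] pred [[294.67819137 226.76239489]]
```

```bash
python3 -m inch '[{"dx":0.0764,"dy":0.0005,"dz":0.01,"rx":0,"ry":0.006,"rz":0},{"dx":0.0764,"dy":0.0005,"dz":0.015,"rx":0,"ry":0.006,"rz":0},{"dx":0.0764,"dy":0.0005,"dz":0.015,"rx":0,"ry":0.006,"rz":0}]' | tail -1
python3 -m inch '[{"dx":0,"dy":0,"dz":0,"rx":0,"ry":0,"rz":0}]' | tail -1
python3 go.py .4909 -.1091 .071 1.392
```

```text
grasp_force: 0.0
grasp_force: 0.0
d [-0.006  -0.0006  0.0714] r [-0.0025 -0.0051  0.0009] closing 1.393 j [-0.36 -0.16  2.   -0.01  1.31 -1.76] t 16.3 p [ 0.4867 -0.1077  0.1282] F [0.6 0.3 0.1] w 1.002 g 0.0
```

```bash
python3 -m inch '[{"dx":-0.006,"dy":0,"dz":0.04,"rx":0,"ry":-0.004,"rz":0},{"dx":-0.006,"dy":0,"dz":0.068,"rx":0,"ry":-0.004,"rz":0},{"dx":-0.006,"dy":0,"dz":0.07,"rx":0,"ry":-0.004,"rz":0},{"dx":-0.006,"dy":0,"dz":0.07,"rx":0,"ry":-0.004,"rz":0}]' | tail -1
python3 -m inch '[{"dx":0,"dy":0,"dz":0,"rx":0,"ry":0,"rz":0}]' | tail -1
python3 go.py .4909 -.1091 .071 1.392
```

```text
grasp_force: 0.0
grasp_force: 0.0
d [ 0.0019 -0.0003  0.0041] r [-0.0029  0.0009  0.001 ] closing 1.394 j [-0.36 -0.08  2.02 -0.    1.2  -1.76] t 16.8 p [ 0.4924 -0.1092  0.0743] F [-0.2 -0.5  0.8] w 1.003 g 0.0
```

```bash
python3 -m inch '[{"dx":0.002,"dy":0,"dz":0.003,"rx":0,"ry":0,"rz":0},{"dx":0.002,"dy":0,"dz":0.003,"rx":0,"ry":0,"rz":0},{"dx":0.002,"dy":0,"dz":0.003,"rx":0,"ry":0,"rz":0},{"dx":0.002,"dy":0,"dz":0.003,"rx":0,"ry":0,"rz":0},{"dx":0.002,"dy":0,"dz":0.003,"rx":0,"ry":0,"rz":0}]' -1 | tail -1
python3 -m inch '[{"dx":0,"dy":0,"dz":0,"rx":0,"ry":0,"rz":0},{"dx":0,"dy":0,"dz":0,"rx":0,"ry":0,"rz":0}]' | tail -3
python3 go.py .4909 -.1091 .071 1.392
```

```text
grasp_force: 58.4
contact_force: [-2.2, 0.9, 2.2]
gripper_width: 0.192
grasp_force: 58.4
d [-0.0021 -0.0005 -0.0007] r [-0.0027 -0.0009  0.001 ] closing 1.394 j [-0.36 -0.08  2.03 -0.    1.2  -1.76] t 17.5 p [ 0.4893 -0.1084  0.0704] F [-2.2  0.9  2.2] w 0.192 g 58.4
```

Run:
```python
from h import *
a=(np.load("mean0.npz")["top"]+np.load("mean1.npz")["top"])/2
r=a[...,0]-np.maximum(a[...,1],a[...,2])
print("cols 245..257");[print(y,r[y,245:258].round(0).astype(int)) for y in range(166,184)]
print("lum");[print(y,a[y,245:258].mean(1).round(0).astype(int)) for y in range(160,184)]
def J(v,x,y,z): c,s=np.cos(v[2]),np.sin(v[2]);return [v[0]+c*x-s*y,v[1]+s*x+c*y,z]
for v in((.5626,-.0375,-.1773),(.5616,-.0369,-.1789)):
    for h in(.108,.116,.124): print(h,[proj("top",J(v,x,.085,h)).round(1).tolist()[0] for x in(.064,.08,.092,.097)])
    print("post top/bottom",proj("top",J(v,.097,.085,.134)),proj("top",J(v,.097,.085,.02)))
```

```text
cols 245..257
166 [4 3 4 4 4 3 3 2 2 3 2 2 3]
167 [3 3 4 3 3 3 2 2 2 3 3 2 3]
168 [4 4 4 3 3 2 1 2 2 2 3 2 2]
169 [3 4 3 3 3 2 1 0 0 1 1 1 2]
170 [ 3  3  4  3  2  2  0 -2 -2 -2 -2 -1  2]
171 [ 3  3  3  3  2  1  7 19 19 10  0 -1  2]
172 [ 3  3  4  3  1  4 33 79 94 68 25  2  2]
173 [  3   4   4   2   1  14  61 114 124  85  33   4   2]
174 [  4   5   3   2   3  31  87 128 119  71  24   3   2]
175 [  4   4   4   0   5  55 118 146 119  60  16   2   2]
176 [  4   5   4 -12 -19  45 122 153 114  50   9   1   2]
177 [  4   5  -3 -44 -62   8  94 140 101  38  -4 -26 -34]
178 [  5   5 -12 -68 -90 -28  55 106  79  24 -20 -57 -81]
179 [   5    5  -20  -76 -108  -76  -12   38   38    9  -19  -61 -100]
180 [   6    1  -34  -85 -117 -112  -72  -22    4    3  -14  -59 -103]
181 [   5  -12  -60 -102 -121 -120  -94  -50  -12    0  -18  -64 -105]
182 [   6  -24  -80 -115 -125 -125 -112  -82  -46  -34  -55  -89 -114]
183 [   0  -29  -84 -117 -126 -127 -123 -112  -92  -86 -101 -116 -123]
lum
160 [69 68 68 68 69 74 78 81 82 83 83 85 88]
161 [68 68 68 66 67 67 68 69 67 67 66 65 67]
162 [68 68 68 68 68 69 68 
[... 1075 characters left out ...]
9 124]
182 [ 86  96 115 127 131 130 128 118 106 100 105 114 123]
183 [ 96 103 119 128 130 130 127 118 106 103 113 123 128]
0.108 [[251.5, 178.8], [252.6, 174.3], [253.4, 171.0], [253.7, 169.7]]
0.116 [[251.5, 177.9], [252.6, 173.4], [253.4, 170.1], [253.7, 168.7]]
0.124 [[251.5, 176.9], [252.6, 172.5], [253.4, 169.1], [253.7, 167.7]]
post top/bottom [[253.71593359 166.52702318]] [[253.7197545  179.52354678]]
0.108 [[251.4, 179.0], [252.4, 174.6], [253.2, 171.3], [253.6, 169.9]]
0.116 [[251.3, 178.1], [252.4, 173.7], [253.2, 170.3], [253.6, 169.0]]
0.124 [[251.3, 177.2], [252.4, 172.7], [253.2, 169.4], [253.6, 168.0]]
post top/bottom [[253.57337973 166.77615805]] [[253.58746273 179.75740538]]
```

Run:
```python
from h import *
a=(np.load("mean0.npz")["top"]+np.load("mean1.npz")["top"])/2
for k in(0,1,2):
    print("RGB"[k]);[print(y,a[y,246:259,k].round(0).astype(int)) for y in range(169,186)]
```

```text
R
169 [ 68  69  70  70  64  69 103 137 146 123  82  63  67]
170 [68 70 70 70 64 57 72 94 99 82 59 59 71]
171 [68 69 70 70 65 60 69 77 70 52 48 65 79]
172 [ 69  69  70  69  70  90 122 134 114  75  59  73  86]
173 [ 76  73  70  69  82 125 167 181 159 113  78  76  88]
174 [ 88  80  72  73 104 157 192 194 168 123  86  77  86]
175 [ 93  84  72  77 132 192 216 204 166 121  86  76  86]
176 [ 94  84  70  79 149 212 230 212 164 117  86  76  83]
177 [ 93  83  65  79 154 215 232 210 162 116  86  73  77]
178 [ 93  81  65  78 146 201 215 193 153 118  93  76  72]
179 [ 93  81  66  69 110 153 168 158 139 122 103  81  72]
180 [ 93  84  71  66  78 102 123 131 129 121 102  81  70]
181 [ 92  83  73  69  72  86 102 112 113 106  90  75  68]
182 [87 79 72 70 70 74 81 86 86 81 73 69 67]
183 [91 80 72 69 69 68 65 63 63 65 67 68 67]
184 [122 109  96  86  81  75  69  59  53  59  65  68  64]
185 [152 143 134 127 122 115 100  80  65  62  65  68  63]
G
169 [ 65  66  67  67  62  68 102 136 145 122  81  61  65]
170 [ 65  66  67  67  62  57  73  96 101  83  59  58  68]
171 [65 66 67 68 64 53 50 57 59 50 48 63 76]
1
[... 1007 characters left out ...]
4 72 78 72 72 81]
174 [80 73 66 66 68 67 59 70 95 97 80 73 79]
175 [ 85  76  69  70  76  71  64  80 104 102  81  70  78]
176 [ 85  79  82  98 105  90  75  93 112 105  83  73  76]
177 [ 84  86 110 140 147 121  92 105 122 120 112 107 101]
178 [ 84  94 133 168 174 146 109 111 129 138 150 157 153]
179 [ 85 101 142 177 186 165 130 119 128 141 164 182 186]
180 [ 92 118 156 183 190 174 145 126 124 135 161 184 192]
181 [103 143 175 191 192 180 152 124 113 125 154 180 189]
182 [112 159 187 196 195 186 163 132 120 137 162 182 188]
183 [120 165 189 196 196 191 176 156 149 166 183 191 188]
184 [147 172 189 193 194 193 187 171 161 173 188 193 185]
185 [175 181 187 190 192 193 187 171 156 164 181 190 179]
```

Run:
```python
from h import *
a=np.load("mean0.npz")["top"].astype(np.uint8)[...,::-1]
p=cv2.resize(a[160:205,238:270],None,fx=12,fy=12,interpolation=cv2.INTER_CUBIC)
q=cv2.resize(a[190:245,225:275],None,fx=8,fy=8,interpolation=cv2.INTER_CUBIC)
q=np.clip(q.astype(float)*1.8,0,255).astype(np.uint8)
H=np.zeros((560,384+400,3),np.uint8);H[:540,:384]=p;H[:440,384:]=q;cv2.imwrite("pics/shadow.png",H)
L=np.load("mean0.npz")["top"].mean(2)
print("plate lum cols 246..260");[print(y,L[y,246:261].round(0).astype(int)) for y in range(181,204)]
```

```text
plate lum cols 246..260
181 [ 94 108 119 126 129 128 123 115 111 112 117 122 125 120 107]
182 [ 94 112 124 129 128 126 117 104  99 104 113 122 124 117 105]
183 [104 118 126 128 128 125 116 104 101 111 120 125 124 112  98]
184 [159 155 150 142 138 133 124 110 102 112 122 126 121 106  92]
185 [208 200 192 185 180 172 155 130 110 110 120 124 116 100  87]
186 [224 221 219 218 217 210 190 162 141 138 142 140 128 110  95]
187 [224 225 225 226 226 223 210 189 173 173 179 181 176 167 156]
188 [223 224 224 225 226 225 216 197 184 187 202 214 217 215 209]
189 [223 224 224 224 226 223 211 191 180 188 208 223 228 227 225]
190 [223 223 223 224 225 222 206 186 177 188 208 222 227 227 227]
191 [223 223 223 224 226 221 204 186 185 197 213 223 225 226 226]
192 [223 223 224 225 226 220 204 191 200 214 221 224 226 226 224]
193 [223 223 224 225 225 221 209 201 210 221 224 225 226 225 222]
194 [223 223 224 225 225 223 218 216 220 223 224 225 225 225 220]
195 [223 223 224 225 225 223 222 222 223 224 224 225 225 225 220]
196 [223 223 224 225 224 223 222 222 223 223 224 225 225 224 217]
197 [223 224 225 226 224 222 222 222 223 224 225 225 224 221 208]
198 [224 224 225 225 224 222 222 223 223 224 224 225 225 220 200]
199 [224 224 225 225 223 222 222 223 224 224 224 224 225 219 196]
200 [224 224 225 224 223 221 222 223 224 224 224 225 224 218 193]
201 [224 225 225 224 222 222 223 223 223 224 224 225 223 212 184]
202 [224 225 225 223 222 222 223 223 223 224 224 225 221 202 164]
203 [225 225 225 223 222 223 223 224 223 224 224 225 220 195 146]
```

View pics/shadow.png

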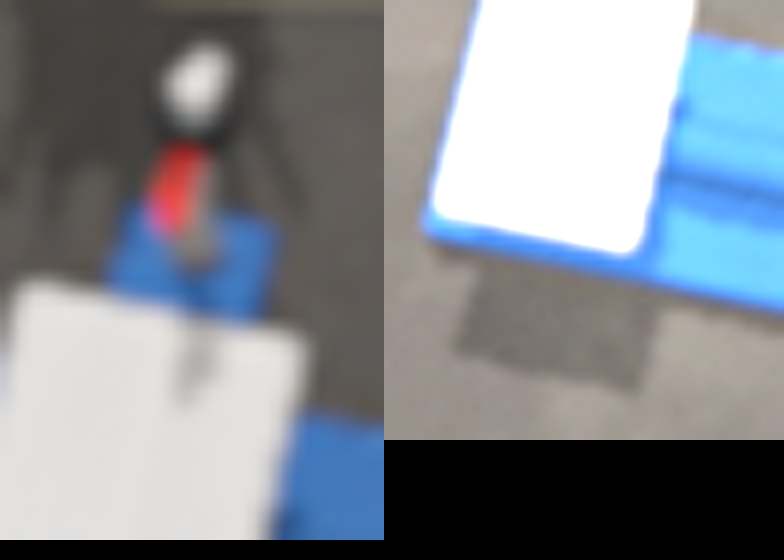

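The left half shows the red pointer (tip near top (251.3,179)) and its shadow on the bare plate. The shadow has two lobes, ending near (253,193.2) for the pointer and (254.5,191.5) for the post top. The right half shows the plate's desk shadow with corners at (233.4,233.9) and (256.2,237.9). I can get the light direction from that shadow and then the tip height.

Run:
```python
from h import *
for v in((.5623,-.0379,-.1753,.0655),(.5618,-.0367,-.1789,.065),(.5618,-.0367,-.1789,.068)):
    def J(x,y,z): c,s=np.cos(v[2]),np.sin(v[2]);return np.array([v[0]+c*x-s*y,v[1]+s*x+c*y,z])
    zt=v[3];S=[atz("top",p,0) for p in((233.4,233.9),(256.2,237.9))];K=[J(-.058,.125,zt),J(-.058,.045,zt)]
    Ls=[((s-k)/zt)[:2] for s,k in zip(S,K)];L=np.mean(Ls,0);print("v",v,"L",np.round(Ls,3).tolist())
    sh=lambda P:proj("top",np.append(P[:2]+L*(P[2]-zt),zt))[0].round(2)
    print(" post top shadow c",sh(J(.097,.085,.134)),"rim near",sh(J(.092,.085,.134)))
    for h in(.104,.108,.112,.116,.12,.124): print(" ",h,"tip px",proj("top",J(.064,.085,h))[0].round(2),"shadow",sh(J(.064,.085,h)),"blade root shadow",sh(J(.09,.085,h)))
```

```text
v (0.5623, -0.0379, -0.1753, 0.0655) L [[-0.696, -0.089], [-0.645, -0.066]]
 post top shadow c [254.78 187.46] rim near [254.45 188.83]
  0.104 tip px [251.59 179.35] shadow [252.2  190.84] blade root shadow [253.88 183.73]
  0.108 tip px [251.58 178.9 ] shadow [252.26 191.6 ] blade root shadow [253.94 184.48]
  0.112 tip px [251.58 178.45] shadow [252.32 192.36] blade root shadow [254.   185.23]
  0.116 tip px [251.57 177.99] shadow [252.38 193.13] blade root shadow [254.06 185.99]
  0.12 tip px [251.57 177.53] shadow [252.43 193.89] blade root shadow [254.12 186.74]
  0.124 tip px [251.56 177.07] shadow [252.49 194.65] blade root shadow [254.18 187.49]
v (0.5618, -0.0367, -0.1789, 0.065) L [[-0.701, -0.11], [-0.646, -0.088]]
 post top shadow c [254.98 187.74] rim near [254.65 189.11]
  0.104 tip px [251.31 179.41] shadow [252.18 191.09] blade root shadow [253.89 183.98]
  0.108 tip px [251.3  178.96] shadow [252.26 191.85] blade root shadow [253.97 184.74]
  0.112 tip px [251.29 178.51] shadow [252.35 192.61] blade root shadow [254.06 185.49]
  0.116 tip px [251.29 178.05] shadow [
[... 184 characters left out ...]
4.91] blade root shadow [254.31 187.76]
v (0.5618, -0.0367, -0.1789, 0.068) L [[-0.67, -0.105], [-0.617, -0.084]]
 post top shadow c [254.86 186.31] rim near [254.53 187.68]
  0.104 tip px [251.31 179.41] shadow [252.08 189.9 ] blade root shadow [253.79 182.79]
  0.108 tip px [251.3  178.96] shadow [252.16 190.63] blade root shadow [253.87 183.52]
  0.112 tip px [251.29 178.51] shadow [252.24 191.36] blade root shadow [253.95 184.24]
  0.116 tip px [251.29 178.05] shadow [252.32 192.09] blade root shadow [254.03 184.96]
  0.12 tip px [251.28 177.59] shadow [252.4  192.83] blade root shadow [254.11 185.68]
  0.124 tip px [251.27 177.13] shadow [252.48 193.56] blade root shadow [254.19 186.41]
```

The light puts the tip in the low part of its range, about 0.108–0.110. I'll wind about one turn now, then touch the lid to fix its height and refine.

```bash
python3 -m inch '[{"dx":-0.0034,"dy":0.0212,"dz":0,"rx":0,"ry":0,"rz":0},{"dx":-0.0131,"dy":0.0404,"dz":0,"rx":0,"ry":0,"rz":0},{"dx":-0.0283,"dy":0.0556,"dz":0,"rx":0,"ry":0,"rz":0},{"dx":-0.0475,"dy":0.0654,"dz":0,"rx":0,"ry":0,"rz":0},{"dx":-0.0688,"dy":0.0688,"dz":0,"rx":0,"ry":0,"rz":0}]'
python3 go.py .5552 -.0642 .071 1.392
```

```text
time: 18.0
tool_pos: [0.5535, -0.064, 0.0703]
tool_rot: [-0.001, 0.088, 0.996, -0.003]
contact_force: [-3.4, -4.3, 4.3]
gripper_width: 0.192
grasp_force: 59.1
d [-0.0021  0.0002 -0.0008] r [-0.004  -0.0013  0.0019] closing 1.395 j [-0.25  0.05  1.9  -0.01  1.19 -1.64] t 18.0 p [ 0.5535 -0.064   0.0703] F [-3.4 -4.3  4.3] w 0.192 g 59.1
```

```bash
python3 -m inch '[{"dx":-0.0212,"dy":-0.0034,"dz":0,"rx":0,"ry":0,"rz":0},{"dx":-0.0404,"dy":-0.0131,"dz":0,"rx":0,"ry":0,"rz":0},{"dx":-0.0556,"dy":-0.0283,"dz":0,"rx":0,"ry":0,"rz":0},{"dx":-0.0654,"dy":-0.0475,"dz":0,"rx":0,"ry":0,"rz":0},{"dx":-0.0688,"dy":-0.0688,"dz":0,"rx":0,"ry":0,"rz":0}]' | sed -n '2p;4p;6p'
python3 -m inch '[{"dx":0.0034,"dy":-0.0212,"dz":0,"rx":0,"ry":0,"rz":0},{"dx":0.0131,"dy":-0.0404,"dz":0,"rx":0,"ry":0,"rz":0},{"dx":0.0283,"dy":-0.0556,"dz":0,"rx":0,"ry":0,"rz":0},{"dx":0.0475,"dy":-0.0654,"dz":0,"rx":0,"ry":0,"rz":0},{"dx":0.0688,"dy":-0.0688,"dz":0,"rx":0,"ry":0,"rz":0}]' | sed -n '2p;4p;6p'
python3 -m inch '[{"dx":0.0212,"dy":0.0034,"dz":0,"rx":0,"ry":0,"rz":0},{"dx":0.0404,"dy":0.0131,"dz":0,"rx":0,"ry":0,"rz":0},{"dx":0.0556,"dy":0.0283,"dz":0,"rx":0,"ry":0,"rz":0},{"dx":0.0654,"dy":0.0475,"dz":0,"rx":0,"ry":0,"rz":0},{"dx":0.0688,"dy":0.0688,"dz":0,"rx":0,"ry":0,"rz":0}]' | sed -n '2p;4p;6p'
python3 -m inch '[{"dx":0,"dy":0,"dz":0,"rx":0,"ry":0,"rz":0}]' | sed -n '2p;4p;6p'
```

```text
tool_pos: [0.5984, -0.1281, 0.0706]
contact_force: [-3.5, 2.2, 3.9]
grasp_force: 59.2
tool_pos: [0.5333, -0.1732, 0.0707]
contact_force: [5.0, 4.7, 2.1]
grasp_force: 59.3
tool_pos: [0.4889, -0.109, 0.0703]
contact_force: [7.8, -3.1, -2.0]
grasp_force: 58.8
tool_pos: [0.4893, -0.1074, 0.0703]
contact_force: [2.5, -0.1, 0.9]
grasp_force: 59.2
```

```bash
python3 -m inch '[{"dx":0,"dy":0,"dz":0,"rx":0,"ry":0,"rz":0},{"dx":0,"dy":0,"dz":0,"rx":0,"ry":0,"rz":0},{"dx":0,"dy":0,"dz":0,"rx":0,"ry":0,"rz":0}]' 1 | tail -2
python3 -m inch '[{"dx":0,"dy":0,"dz":-0.05,"rx":0,"ry":0,"rz":0},{"dx":0,"dy":0,"dz":-0.11,"rx":0,"ry":0,"rz":0},{"dx":0,"dy":0,"dz":-0.11,"rx":0,"ry":0,"rz":0}]' | sed -n '2p;4p'
python3 go.py .5769 .047 .135 1.392
```

```text
gripper_width: 0.692
grasp_force: 0.0
tool_pos: [0.4934, -0.1099, 0.1655]
contact_force: [1.3, -0.8, 0.7]
d [-0.0677  0.2117  0.0376] r [-0.0042  0.0071  0.0007] closing 1.393 j [-0.36 -0.2   1.96 -0.    1.37 -1.76] t 20.2 p [ 0.4934 -0.1099  0.1655] F [ 1.3 -0.8  0.7] w 1.002 g 0.0
```

```bash
python3 -m inch '[{"dx":-0.0677,"dy":0.2117,"dz":0,"rx":0,"ry":0.004,"rz":0},{"dx":-0.0677,"dy":0.2117,"dz":0,"rx":0,"ry":0.004,"rz":0},{"dx":-0.0677,"dy":0.2117,"dz":0.01,"rx":0,"ry":0.004,"rz":0},{"dx":-0.0677,"dy":0.2117,"dz":0.03,"rx":0,"ry":0.004,"rz":0},{"dx":-0.0677,"dy":0.2117,"dz":0.037,"rx":0,"ry":0.004,"rz":0}]' -1 | sed -n '2p;4p;5p'
python3 -m inch '[{"dx":0,"dy":0,"dz":0.01,"rx":0,"ry":0,"rz":0},{"dx":0,"dy":0,"dz":0.016,"rx":0,"ry":0,"rz":0}]' | sed -n '2p;4p;5p'
python3 -m inch '[{"dx":0,"dy":0,"dz":0,"rx":0,"ry":0,"rz":0}]' | sed -n '2p;4p;5p'
python3 go.py .5769 .047 .11 1.392
```

```text
tool_pos: [0.5722, 0.0516, 0.1251]
contact_force: [0.1, -0.3, -0.8]
gripper_width: 0.143
tool_pos: [0.5717, 0.048, 0.1138]
contact_force: [-0.6, 0.5, -0.3]
gripper_width: -0.001
tool_pos: [0.5716, 0.0478, 0.1141]
contact_force: [-0.2, 0.5, -0.2]
gripper_width: 0.0
d [-0.0067  0.0002  0.005 ] r [-0.0029 -0.0061 -0.0001] closing 1.392 j [-0.04  0.04  1.83 -0.    1.28 -1.44] t 21.0 p [0.5716 0.0478 0.1141] F [-0.2  0.5 -0.2] w 0.0 g 0.0
```

```bash
python3 -m inch '[{"dx":-0.005,"dy":0,"dz":0.003,"rx":0,"ry":-0.004,"rz":0}]' | sed -n '2p;4p'
python3 -m inch '[{"dx":0,"dy":0,"dz":0.0015,"rx":0,"ry":0,"rz":0},{"dx":0,"dy":0,"dz":0.0015,"rx":0,"ry":0,"rz":0}]' | sed -n '2p;4p'
python3 -m inch '[{"dx":0,"dy":0,"dz":0.0015,"rx":0,"ry":0,"rz":0},{"dx":0,"dy":0,"dz":0.0015,"rx":0,"ry":0,"rz":0}]' | sed -n '2p;4p'
python3 -m inch '[{"dx":0,"dy":0,"dz":0.0015,"rx":0,"ry":0,"rz":0},{"dx":0,"dy":0,"dz":0.0015,"rx":0,"ry":0,"rz":0}]' | sed -n '2p;4p'
```

```text
tool_pos: [0.5766, 0.0473, 0.1132]
contact_force: [0.9, 0.5, -0.1]
tool_pos: [0.5766, 0.0478, 0.1117]
contact_force: [-0.3, 0.3, -0.5]
tool_pos: [0.5764, 0.0482, 0.1102]
contact_force: [1.9, -0.1, -0.3]
tool_pos: [0.5763, 0.0483, 0.1088]
contact_force: [0.1, -0.3, -0.7]
```

```bash
python3 -m inch '[{"dx":0,"dy":0,"dz":0.0015,"rx":0,"ry":0,"rz":0},{"dx":0,"dy":0,"dz":0.0015,"rx":0,"ry":0,"rz":0}]' | sed -n '2p;4p'
python3 -m inch '[{"dx":0,"dy":0,"dz":0.0015,"rx":0,"ry":0,"rz":0},{"dx":0,"dy":0,"dz":0.0015,"rx":0,"ry":0,"rz":0}]' | sed -n '2p;4p'
python3 -m inch '[{"dx":0,"dy":0,"dz":0.0015,"rx":0,"ry":0,"rz":0},{"dx":0,"dy":0,"dz":0.0015,"rx":0,"ry":0,"rz":0}]' | sed -n '2p;4p'
```

```text
tool_pos: [0.5763, 0.0483, 0.1076]
contact_force: [-0.4, -0.3, -0.2]
tool_pos: [0.5766, 0.0483, 0.1068]
contact_force: [0.9, -0.1, 1.7]
tool_pos: [0.5766, 0.0483, 0.1067]
contact_force: [-2.7, -0.0, 6.3]
```

The fingers touched the lid at z ≈ 0.1068, so the table is now at about 0.079. Vision gives only about ±3 mm on the tip, so I'll feel the blade's top gently from straight above, between the tip and the clamp, stopping at about 2 N.

```bash
python3 -m inch '[{"dx":0,"dy":0,"dz":-0.025,"rx":0,"ry":0,"rz":0},{"dx":0,"dy":0,"dz":-0.05,"rx":0,"ry":0,"rz":0},{"dx":0,"dy":0,"dz":-0.05,"rx":0,"ry":0,"rz":0}]' | sed -n '2p;4p'
python3 go.py .6468 .0343 .14 1.392
```

```text
tool_pos: [0.5786, 0.0483, 0.1487]
contact_force: [-0.1, -0.2, -0.3]
d [-0.087  -0.0022  0.0112] r [-0.002   0.0031  0.001 ] closing 1.394 j [-0.04  0.01  1.8  -0.    1.33 -1.44] t 22.6 p [0.5786 0.0483 0.1487] F [-0.1 -0.2 -0.3] w 0.0 g 0.0
```

```bash
python3 -m inch '[{"dx":-0.04,"dy":-0.001,"dz":0,"rx":0,"ry":0.002,"rz":0},{"dx":-0.087,"dy":-0.002,"dz":0,"rx":0,"ry":0.002,"rz":0},{"dx":-0.087,"dy":-0.002,"dz":0.008,"rx":0,"ry":0.002,"rz":0},{"dx":-0.087,"dy":-0.002,"dz":0.008,"rx":0,"ry":0.002,"rz":0},{"dx":-0.087,"dy":-0.002,"dz":0.008,"rx":0,"ry":0.002,"rz":0}]' | sed -n '2p;4p'
python3 go.py .6468 .0343 .127 1.392
```

```text
tool_pos: [0.6433, 0.0347, 0.1374]
contact_force: [-0.8, -0.4, 1.3]
d [-0.0045  0.0003  0.0129] r [-0.0027 -0.0048  0.0011] closing 1.394 j [-0.06  0.17  1.64 -0.    1.33 -1.45] t 23.1 p [0.6433 0.0347 0.1374] F [-0.8 -0.4  1.3] w -0.002 g 0.0
```

```bash
python3 -m inch '[{"dx":-0.002,"dy":0,"dz":0.005,"rx":0,"ry":-0.003,"rz":0},{"dx":-0.002,"dy":0,"dz":0.011,"rx":0,"ry":-0.003,"rz":0},{"dx":-0.002,"dy":0,"dz":0.011,"rx":0,"ry":-0.003,"rz":0}]' | sed -n '2p;4p'
python3 -m inch '[{"dx":0,"dy":0,"dz":0.001,"rx":0,"ry":0,"rz":0},{"dx":0,"dy":0,"dz":0.001,"rx":0,"ry":0,"rz":0}]' | sed -n '2p;4p'
python3 -m inch '[{"dx":0,"dy":0,"dz":0.001,"rx":0,"ry":0,"rz":0},{"dx":0,"dy":0,"dz":0.001,"rx":0,"ry":0,"rz":0}]' | sed -n '2p;4p'
python3 -m inch '[{"dx":0,"dy":0,"dz":0.001,"rx":0,"ry":0,"rz":0},{"dx":0,"dy":0,"dz":0.001,"rx":0,"ry":0,"rz":0}]' | sed -n '2p;4p'
```

```text
tool_pos: [0.6452, 0.0344, 0.1292]
contact_force: [-0.4, -0.2, -0.2]
tool_pos: [0.6462, 0.0343, 0.1294]
contact_force: [0.5, 0.6, 0.6]
tool_pos: [0.6463, 0.0342, 0.1286]
contact_force: [0.9, -0.3, 0.0]
tool_pos: [0.6462, 0.0342, 0.1276]
contact_force: [-0.3, -0.7, -0.5]
```

```bash
python3 -m inch '[{"dx":0,"dy":0,"dz":0.001,"rx":0,"ry":0,"rz":0},{"dx":0,"dy":0,"dz":0.002,"rx":0,"ry":0,"rz":0}]' | sed -n '2p;4p'
python3 -m inch '[{"dx":0,"dy":0,"dz":0.001,"rx":0,"ry":0,"rz":0},{"dx":0,"dy":0,"dz":0.001,"rx":0,"ry":0,"rz":0}]' | sed -n '2p;4p'
python3 -m inch '[{"dx":0,"dy":0,"dz":0.001,"rx":0,"ry":0,"rz":0},{"dx":0,"dy":0,"dz":0.001,"rx":0,"ry":0,"rz":0}]' | sed -n '2p;4p'
```

```text
tool_pos: [0.6462, 0.0342, 0.1261]
contact_force: [-0.2, 0.3, 0.5]
tool_pos: [0.6461, 0.0342, 0.1251]
contact_force: [1.0, -0.3, -0.1]
tool_pos: [0.6462, 0.0342, 0.1244]
contact_force: [-0.3, 0.7, 0.1]
```

```bash
python3 -m inch '[{"dx":0,"dy":0,"dz":0.001,"rx":0,"ry":0,"rz":0},{"dx":0,"dy":0,"dz":0.001,"rx":0,"ry":0,"rz":0}]' | sed -n '2p;4p'
python3 -m inch '[{"dx":0,"dy":0,"dz":0.001,"rx":0,"ry":0,"rz":0},{"dx":0,"dy":0,"dz":0.001,"rx":0,"ry":0,"rz":0}]' | sed -n '2p;4p'
```

```text
tool_pos: [0.6461, 0.0342, 0.1236]
contact_force: [0.1, -1.0, -0.3]
tool_pos: [0.6461, 0.0342, 0.1228]
contact_force: [-1.5, -0.3, -0.2]
```

```bash
python3 -m inch '[{"dx":0,"dy":0,"dz":0.001,"rx":0,"ry":0,"rz":0},{"dx":0,"dy":0,"dz":0.001,"rx":0,"ry":0,"rz":0}]' | sed -n '2p;4p'
python3 -m inch '[{"dx":0,"dy":0,"dz":0.001,"rx":0,"ry":0,"rz":0},{"dx":0,"dy":0,"dz":0.001,"rx":0,"ry":0,"rz":0}]' | sed -n '2p;4p'
python3 -m inch '[{"dx":0,"dy":0,"dz":0.001,"rx":0,"ry":0,"rz":0},{"dx":0,"dy":0,"dz":0.001,"rx":0,"ry":0,"rz":0}]' | sed -n '2p;4p'
```

```text
tool_pos: [0.6461, 0.0342, 0.122]
contact_force: [-0.5, -0.5, 0.2]
tool_pos: [0.6462, 0.0341, 0.1212]
contact_force: [-0.4, -0.3, -0.3]
tool_pos: [0.6461, 0.0342, 0.1204]
contact_force: [-0.1, -0.2, 0.5]
```

```bash
python3 -m inch '[{"dx":0,"dy":0,"dz":0.001,"rx":0,"ry":0,"rz":0},{"dx":0,"dy":0,"dz":0.001,"rx":0,"ry":0,"rz":0}]' | sed -n '2p;4p'
python3 -m inch '[{"dx":0,"dy":0,"dz":0.001,"rx":0,"ry":0,"rz":0},{"dx":0,"dy":0,"dz":0.001,"rx":0,"ry":0,"rz":0}]' | sed -n '2p;4p'
```

```text
tool_pos: [0.6461, 0.0341, 0.1195]
contact_force: [0.1, -0.3, 0.9]
tool_pos: [0.6462, 0.0341, 0.1188]
contact_force: [0.0, -0.2, 0.3]
```

```bash
python3 -m inch '[{"dx":0,"dy":0,"dz":0.001,"rx":0,"ry":0,"rz":0},{"dx":0,"dy":0,"dz":0.001,"rx":0,"ry":0,"rz":0}]' | sed -n '2p;4p'
python3 -m inch '[{"dx":0,"dy":0,"dz":0.001,"rx":0,"ry":0,"rz":0},{"dx":0,"dy":0,"dz":0.001,"rx":0,"ry":0,"rz":0}]' | sed -n '2p;4p'
```

```text
tool_pos: [0.6461, 0.0342, 0.1179]
contact_force: [0.3, 0.4, 0.3]
tool_pos: [0.6461, 0.0341, 0.1171]
contact_force: [0.0, -0.6, 0.3]
```

```bash
python3 -m inch '[{"dx":0,"dy":0,"dz":0.001,"rx":0,"ry":0,"rz":0},{"dx":0,"dy":0,"dz":0.001,"rx":0,"ry":0,"rz":0}]' | sed -n '2p;4p'
python3 -m inch '[{"dx":0,"dy":0,"dz":0.001,"rx":0,"ry":0,"rz":0},{"dx":0,"dy":0,"dz":0.001,"rx":0,"ry":0,"rz":0}]' | sed -n '2p;4p'
```

```text
tool_pos: [0.6461, 0.0341, 0.1163]
contact_force: [0.1, 0.5, 0.2]
tool_pos: [0.6462, 0.0342, 0.1156]
contact_force: [-0.2, -0.2, -1.2]
```

```bash
python3 -m inch '[{"dx":0,"dy":0,"dz":0.001,"rx":0,"ry":0,"rz":0},{"dx":0,"dy":0,"dz":0.001,"rx":0,"ry":0,"rz":0}]' | sed -n '2p;4p'
python3 -m inch '[{"dx":0,"dy":0,"dz":0.001,"rx":0,"ry":0,"rz":0},{"dx":0,"dy":0,"dz":0.001,"rx":0,"ry":0,"rz":0}]' | sed -n '2p;4p'
```

```text
tool_pos: [0.6461, 0.0342, 0.1147]
contact_force: [-0.6, -0.7, -0.5]
tool_pos: [0.6461, 0.0342, 0.1139]
contact_force: [-0.2, 0.1, 0.4]
```

```bash
python3 -m inch '[{"dx":0,"dy":0,"dz":0.001,"rx":0,"ry":0,"rz":0},{"dx":0,"dy":0,"dz":0.001,"rx":0,"ry":0,"rz":0}]' | sed -n '2p;4p'
python3 -m inch '[{"dx":0,"dy":0,"dz":0.0007,"rx":0,"ry":0,"rz":0},{"dx":0,"dy":0,"dz":0.0007,"rx":0,"ry":0,"rz":0}]' | sed -n '2p;4p'
```

```text
tool_pos: [0.6461, 0.0341, 0.1131]
contact_force: [0.3, 0.1, -0.1]
tool_pos: [0.6462, 0.0341, 0.1126]
contact_force: [-0.4, -0.2, -0.0]
```

```bash
python3 -m inch '[{"dx":0,"dy":0,"dz":0.001,"rx":0,"ry":0,"rz":0},{"dx":0,"dy":0,"dz":0.001,"rx":0,"ry":0,"rz":0}]' | sed -n '2p;4p'
```

```text
tool_pos: [0.6461, 0.0341, 0.1118]
contact_force: [-0.0, -0.2, 0.0]
```

```bash
python3 -m inch '[{"dx":0,"dy":0,"dz":0.001,"rx":0,"ry":0,"rz":0},{"dx":0,"dy":0,"dz":0.001,"rx":0,"ry":0,"rz":0}]' | sed -n '2p;4p'
```

```text
tool_pos: [0.6463, 0.0341, 0.1113]
contact_force: [0.1, -0.3, 1.6]
```

```bash
python3 -m inch '[{"dx":0,"dy":0,"dz":0.001,"rx":0,"ry":0,"rz":0},{"dx":0,"dy":0,"dz":0.001,"rx":0,"ry":0,"rz":0}]' | sed -n '2p;4p'
```

```text
tool_pos: [0.6464, 0.0341, 0.1112]
contact_force: [-2.6, 0.8, 4.6]
```

Blade top is at 0.1113, so the tip is at 0.1098 and the lid has to rise 3.0 mm (about 72° more). I'll back off straight up and return to the grip.

```bash
python3 -m inch '[{"dx":0,"dy":0,"dz":-0.03,"rx":0,"ry":0,"rz":0},{"dx":0,"dy":0,"dz":-0.075,"rx":0,"ry":0,"rz":0},{"dx":0,"dy":0,"dz":-0.075,"rx":0,"ry":0,"rz":0}]' | sed -n '2p;4p'
python3 go.py .4893 -.1080 .16 1.392
```

```text
tool_pos: [0.6496, 0.0342, 0.1765]
contact_force: [0.1, -0.4, 0.3]
d [ 0.1661 -0.2103  0.0194] r [-0.0018  0.007   0.001 ] closing 1.393 j [-0.06  0.14  1.61 -0.    1.38 -1.45] t 28.5 p [0.6496 0.0342 0.1765] F [ 0.1 -0.4  0.3] w -0.004 g 0.0
```

```bash
python3 -m inch '[{"dx":0.166,"dy":-0.21,"dz":0,"rx":0,"ry":0.002,"rz":0},{"dx":0.166,"dy":-0.21,"dz":0,"rx":0,"ry":0.002,"rz":0},{"dx":0.166,"dy":-0.21,"dz":0,"rx":0,"ry":0.002,"rz":0},{"dx":0.166,"dy":-0.21,"dz":0,"rx":0,"ry":0.002,"rz":0},{"dx":0.166,"dy":-0.21,"dz":0.019,"rx":0,"ry":0.002,"rz":0}]' 1 | sed -n '2p;4p;5p'
python3 -m inch '[{"dx":0,"dy":0,"dz":0.02,"rx":0,"ry":0,"rz":0},{"dx":0,"dy":0,"dz":0.02,"rx":0,"ry":0,"rz":0}]' | sed -n '2p;4p;5p'
python3 go.py .4893 -.1080 .071 1.392
```

```text
tool_pos: [0.4846, -0.1102, 0.1569]
contact_force: [0.9, 0.1, 0.3]
gripper_width: 0.843
tool_pos: [0.4837, -0.1075, 0.1368]
contact_force: [-0.3, -0.2, -0.7]
gripper_width: 0.997
d [-0.0077  0.0009  0.0822] r [-0.002  -0.005   0.0001] closing 1.392 j [-0.37 -0.18  2.   -0.    1.33 -1.76] t 29.2 p [ 0.4837 -0.1075  0.1368] F [-0.3 -0.2 -0.7] w 0.997 g 0.0
```

```bash
python3 -m inch '[{"dx":-0.0075,"dy":0,"dz":0.03,"rx":0,"ry":-0.003,"rz":0},{"dx":-0.0075,"dy":0,"dz":0.07,"rx":0,"ry":-0.003,"rz":0},{"dx":-0.0075,"dy":0,"dz":0.082,"rx":0,"ry":-0.003,"rz":0},{"dx":-0.0075,"dy":0,"dz":0.082,"rx":0,"ry":-0.003,"rz":0},{"dx":-0.0075,"dy":0,"dz":0.082,"rx":0,"ry":-0.003,"rz":0}]' | sed -n '2p;4p;5p'
python3 -m inch '[{"dx":0,"dy":0,"dz":0,"rx":0,"ry":0,"rz":0}]' | sed -n '2p;4p;5p'
python3 go.py .4893 -.1080 .071 1.392
```

```text
tool_pos: [0.4924, -0.1091, 0.0753]
contact_force: [0.3, 0.4, 0.2]
gripper_width: 1.002
tool_pos: [0.4929, -0.1093, 0.0761]
contact_force: [0.4, 0.1, -0.3]
gripper_width: 0.999
d [0.0047 0.0009 0.0063] r [-0.003   0.0032  0.0012] closing 1.394 j [-0.36 -0.09  2.02 -0.    1.2  -1.76] t 29.8 p [ 0.4929 -0.1093  0.0761] F [ 0.4  0.1 -0.3] w 0.999 g 0.0
```

```bash
python3 -m inch '[{"dx":0.0045,"dy":0.001,"dz":0.006,"rx":0,"ry":0.002,"rz":0},{"dx":0.0045,"dy":0.001,"dz":0.006,"rx":0,"ry":0.002,"rz":0},{"dx":0.0045,"dy":0.001,"dz":0.006,"rx":0,"ry":0.002,"rz":0}]' 1 | sed -n '2p;4p;5p'
python3 -m inch '[{"dx":0,"dy":0,"dz":0,"rx":0,"ry":0,"rz":0},{"dx":0,"dy":0,"dz":0,"rx":0,"ry":0,"rz":0},{"dx":0,"dy":0,"dz":0,"rx":0,"ry":0,"rz":0},{"dx":0,"dy":0,"dz":0,"rx":0,"ry":0,"rz":0},{"dx":0,"dy":0,"dz":0,"rx":0,"ry":0,"rz":0}]' -1 | sed -n '2p;4p;5p'
python3 -m inch '[{"dx":0,"dy":0,"dz":0,"rx":0,"ry":0,"rz":0},{"dx":0,"dy":0,"dz":0,"rx":0,"ry":0,"rz":0}]' | sed -n '2p;4,6p'
```

```text
tool_pos: [0.4881, -0.1075, 0.0695]
contact_force: [0.9, -0.2, -0.0]
gripper_width: 1.001
tool_pos: [0.4881, -0.1076, 0.0694]
contact_force: [-0.5, 0.6, 1.8]
gripper_width: 0.191
tool_pos: [0.4881, -0.1076, 0.0695]
contact_force: [-1.3, 0.1, 2.0]
gripper_width: 0.187
grasp_force: 58.4
```

```bash
python3 -m inch '[{"dx":-0.0034,"dy":0.0212,"dz":0,"rx":0,"ry":0,"rz":0},{"dx":-0.0131,"dy":0.0404,"dz":0,"rx":0,"ry":0,"rz":0},{"dx":-0.0283,"dy":0.0556,"dz":0,"rx":0,"ry":0,"rz":0},{"dx":-0.0475,"dy":0.0654,"dz":0,"rx":0,"ry":0,"rz":0},{"dx":-0.0475,"dy":0.0654,"dz":0,"rx":0,"ry":0,"rz":0}]' | sed -n '2p;4,6p'
python3 -c "
import numpy as np
from plant import state
p=state()['tool_pos'];c=np.array([.5437,-.1186]);a=lambda q:np.degrees(np.arctan2(q[1]-c[1],q[0]-c[0]));print(p,a((.4881,-.1076)),a(p),np.hypot(*(np.array(p[:2])-c)))"
python3 -m inch '[{"dx":0,"dy":0,"dz":0,"rx":0,"ry":0,"rz":0},{"dx":0,"dy":0,"dz":0,"rx":0,"ry":0,"rz":0},{"dx":0,"dy":0,"dz":0,"rx":0,"ry":0,"rz":0}]' 1 | tail -2
python3 -m inch '[{"dx":0,"dy":0,"dz":-0.05,"rx":0,"ry":0,"rz":0},{"dx":0,"dy":0,"dz":-0.11,"rx":0,"ry":0,"rz":0},{"dx":0,"dy":0,"dz":-0.12,"rx":0,"ry":0,"rz":0}]' | sed -n '2p;4p'
python3 go.py .5769 .047 .135 1.392
```

```text
tool_pos: [0.5363, -0.0633, 0.0695]
contact_force: [0.2, -1.4, 2.5]
gripper_width: 0.195
grasp_force: 59.3
[ 0.53634722 -0.06327523  0.06954557] 168.80902053053222 97.57036746994983 0.05581123258886422
gripper_width: 0.694
grasp_force: 0.8
tool_pos: [0.5381, -0.0632, 0.172]
contact_force: [0.8, -0.8, 1.0]
d [-0.023   0.1444  0.0458] r [-0.0029  0.0064  0.0009] closing 1.393 j [-0.25 -0.11  1.87 -0.    1.37 -1.65] t 31.9 p [ 0.5381 -0.0632  0.172 ] F [ 0.8 -0.8  1. ] w 0.999 g 0.0
```

```bash
python3 -m inch '[{"dx":-0.023,"dy":0.144,"dz":0,"rx":0,"ry":0.002,"rz":0},{"dx":-0.023,"dy":0.144,"dz":0,"rx":0,"ry":0.002,"rz":0},{"dx":-0.023,"dy":0.144,"dz":0.03,"rx":0,"ry":0.002,"rz":0},{"dx":-0.023,"dy":0.144,"dz":0.053,"rx":0,"ry":0.002,"rz":0},{"dx":-0.023,"dy":0.144,"dz":0.053,"rx":0,"ry":0.002,"rz":0}]' -1 | sed -n '2p;4p;5p'
python3 -m inch '[{"dx":0,"dy":0,"dz":0.008,"rx":0,"ry":0,"rz":0},{"dx":0,"dy":0,"dz":0.012,"rx":0,"ry":0,"rz":0},{"dx":0,"dy":0,"dz":0.012,"rx":0,"ry":0,"rz":0}]' | sed -n '2p;4p;5p'
python3 go.py .5769 .047 .112 1.392
```

```text
tool_pos: [0.5705, 0.0484, 0.1183]
contact_force: [-0.9, 0.5, 0.0]
gripper_width: 0.141
tool_pos: [0.5733, 0.047, 0.1129]
contact_force: [-0.6, 0.5, -0.3]
gripper_width: 0.002
d [-0.0045  0.0008  0.0011] r [-0.0025 -0.0027  0.0004] closing 1.393 j [-0.05  0.04  1.83 -0.    1.28 -1.44] t 32.7 p [0.5733 0.047  0.1129] F [-0.6  0.5 -0.3] w 0.002 g 0.0
```

```bash
python3 -m inch '[{"dx":-0.004,"dy":0,"dz":0.001,"rx":0,"ry":-0.002,"rz":0},{"dx":-0.004,"dy":0,"dz":0.001,"rx":0,"ry":-0.002,"rz":0},{"dx":-0.004,"dy":0,"dz":0.001,"rx":0,"ry":-0.002,"rz":0}]' | sed -n '2p;4p'
python3 -m inch '[{"dx":0,"dy":0,"dz":0.001,"rx":0,"ry":0,"rz":0},{"dx":0,"dy":0,"dz":0.001,"rx":0,"ry":0,"rz":0}]' | sed -n '2p;4p'
python3 -m inch '[{"dx":0,"dy":0,"dz":0.001,"rx":0,"ry":0,"rz":0},{"dx":0,"dy":0,"dz":0.001,"rx":0,"ry":0,"rz":0}]' | sed -n '2p;4p'
python3 -m inch '[{"dx":0,"dy":0,"dz":0.001,"rx":0,"ry":0,"rz":0},{"dx":0,"dy":0,"dz":0.001,"rx":0,"ry":0,"rz":0}]' | sed -n '2p;4p'
```

```text
tool_pos: [0.5767, 0.0468, 0.1123]
contact_force: [-0.9, 0.4, -0.6]
tool_pos: [0.5763, 0.0469, 0.1109]
contact_force: [-0.2, -0.2, -0.2]
tool_pos: [0.5763, 0.047, 0.11]
contact_force: [-0.3, -0.2, 0.5]
tool_pos: [0.5764, 0.047, 0.1098]
contact_force: [-1.3, 0.4, 2.1]
```

The lid is at 0.1098, level with the tip. I'll retreat and take one last look.

```bash
python3 -m inch '[{"dx":0,"dy":0,"dz":-0.03,"rx":0,"ry":0,"rz":0},{"dx":0,"dy":0,"dz":-0.09,"rx":0,"ry":0,"rz":0},{"dx":0,"dy":0,"dz":-0.15,"rx":0,"ry":0,"rz":0},{"dx":0,"dy":0,"dz":-0.15,"rx":0,"ry":0,"rz":0}]' | sed -n '2p;4p'
python3 -m inch '[{"dx":0.05,"dy":0.06,"dz":0,"rx":0,"ry":0,"rz":0},{"dx":0.05,"dy":0.12,"dz":0,"rx":0,"ry":0,"rz":0},{"dx":0.05,"dy":0.18,"dz":0,"rx":0,"ry":0,"rz":0},{"dx":0.05,"dy":0.24,"dz":0,"rx":0,"ry":0,"rz":0},{"dx":0.05,"dy":0.3,"dz":0,"rx":0,"ry":0,"rz":0}]' | sed -n '2p;4p'
python3 - <<'E'
from rel import *
I={c:mean(c,4) for c in C};np.savez("mean3.npz",**I)
for c in(("top","scene"),("top",),("scene",)): rel(I,c,.0818)
z=np.load("mean0.npz")["top"];r=lambda a:np.clip(a[166:182,247:258,0]-a[166:182,247:258,1],0,None)
for a in(z,I["top"]): m=r(a);yy,xx=np.mgrid[:16,:11];print("pointer red centroid",(m*xx).sum()/m.sum(),(m*yy).sum()/m.sum())
t=I["top"].astype(np.uint8)[...,::-1];s=I["scene"].astype(np.uint8)[...,::-1]
cv2.imwrite("pics/final.png",np.hstack([cv2.resize(t[150:260,225:325],(382,420),interpolation=cv2.INTER_CUBIC),cv2.resize(s[180:290,205:305],(382,420),interpolation=cv2.INTER_CUBIC)]))
E
```

```text
tool_pos: [0.5809, 0.0473, 0.2388]
contact_force: [1.7, 1.2, 0.9]
tool_pos: [0.5791, 0.2906, 0.228]
contact_force: [0.2, -0.3, 0.8]
('top', 'scene') [ 5.617e-01 -3.610e-02 -1.764e-01  8.360e-02  1.300e-03 -1.400e-03
 -4.000e-04] box in plate frame mm [ 1.5 -1.1] yaw err -0.0 cost 2.304
('top',) [ 0.5624 -0.0379 -0.1749  0.0845  0.0018 -0.0011  0.0261] box in plate frame mm [ 2.  -0.8] yaw err 0.026 cost 1.547
('scene',) [ 0.5614 -0.0328 -0.1857  0.0801  0.0021 -0.0013 -0.0021] box in plate frame mm [ 2.3 -0.9] yaw err -0.002 cost 0.699
pointer red centroid 5.167956600361664 8.931645569620253
pointer red centroid 5.173947068867387 8.926081388730791
```

View pics/final.png

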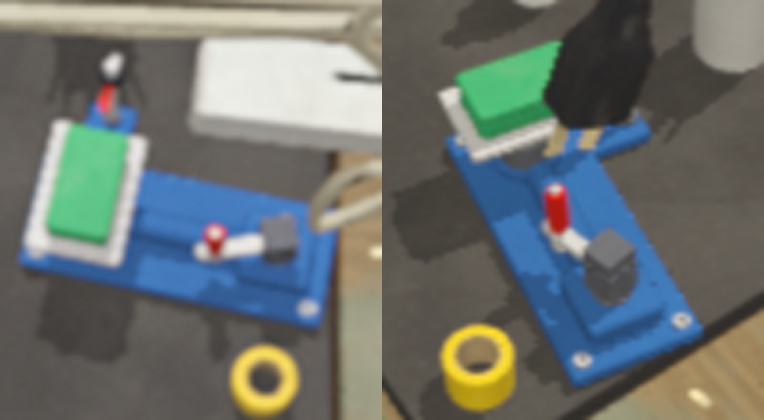

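The picture shows the box centred on the raised plate, the crank on the shaft (hub top at scene ≈ (264.7,244)), and the pointer and tape where they were. A numeric check of the seating height follows.

Run:
```python
from fit import *
I=np.load("mean3.npz");a=I["scene"];r=np.clip((a[...,0]-a[...,1]-50)/60,0,1);r[:220]=0;r[260:]=0;r[:,:235]=0;r[:,275:]=0
ys=r.sum(1);yy,xx=np.mgrid[:384,:512];print("grip red centroid",(r*xx).sum()/r.sum(),(r*yy).sum()/r.sum(),"rows",np.nonzero(ys>.8)[0][[0,-1]])
for z in(.086,.092,.098): print(z,proj("scene",[.5363,-.0635,z])[0].round(1),"hub top c",proj("scene",[.5445,-.1187,z])[0].round(1))
print("t",state()["time"])
```

```text
grip red centroid 250.50971214603325 234.78734690693503 rows [229 240]
0.086 [250.9 233.7] hub top c [264.3 244.8]
0.092 [250.9 232.4] hub top c [264.3 243.5]
0.098 [250.8 231.1] hub top c [264.3 242.2]
t 34.9
```

```bash
python3 -c "
from plant import ticket
print(ticket.job_done())"
```

```text
the job is handed in; nothing more can be done
None
```

I handed the job in at about 35 s: the box sits about 2 mm off the table's centre with its lid at 109.8 mm, level with the pointer tip as I felt it by lightly touching the blade (up to about 4.6 N, no shift seen in the pictures), the crank is seated on the shaft, and the gripper is clear of everything.

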